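Cover a tray of coated chips for drying

TASK

Cover the tray of freshly coated chips so that the film can dry free of dust: set the chip tray down in the square pocket of the aluminium base, and stand the two slim steel spacer blocks upright on the base, one to the left and one to the right of the tray, about 8 mm off its edge, lengthwise along its sides and centred on them. Lay the slotted cover plate across both blocks, level and centred over the tray, its length from block to block, and stand the knob weight on the middle of it. Never tip the tray, since the chips lie loose in it, and leave the third, broader steel block where it lies.

Things in the scene. Friction and masses are not known exactly. Their poses are not given: they have to be found in the camera images.
- film_meter: Fixed black film thickness meter between the left and right parts of the worktop, not used. Origin on the worktop below its disc. Its stage, up to 80 mm high, reaches (world axes) 0.21 m from there towards the robot, 0.10 m to the right, 0.21 m to the left; a knob sticks out 0.26 m towards the robot; disc and column behind are taller. Pass in front of it or high over its stage.
- base: Fixed aluminium plate 90 (x) x 150 (y) x 12 mm high with 4 small screw heads and, in its middle, a square pocket 57 x 57 mm, 3 mm deep. Origin: centre of underside; pocket floor z = 9 mm, top z = 12 mm. x away from the robot, y to the left (turned up to 0.3 rad). A block 8 mm off the seated tray has its centre at x 0, y +38 or -38 mm.
- tray: Waffle tray of chips: flat light-grey square tray 51 x 51 x 8 mm with a grid of small cells open at the top. Origin: centre of its underside. x and y along its sides, z up; any quarter turn of it fits the pocket (about 3 mm play on each side).
- block_a: Slim steel spacer block 9 x 35 mm, 12 mm high, already upright; one of two alike and interchangeable. Origin: centre of its underside. y along its 35 mm length, z up. Hold it by its two ends (35 mm): beside the tray there is no room for a finger between block and tray.
- block_b: Slim steel spacer block 9 x 35 mm, 12 mm high, already upright; one of two alike and interchangeable. Origin: centre of its underside. y along its 35 mm length, z up. Hold it by its ends like the other.
- block_wide: Third steel block, broader and lower than the spacers, lying flat: 28 (x) x 35 (y) x 9 mm high. Not used; it stays where it is (within 20 mm). Origin: centre of its underside.
- cover: Flat bare aluminium cover plate 50 (x) x 110 (y) x 8 mm thick, with two narrow vent slots through it, 4 x 30 mm, 26 mm either side of its middle. Origin: centre of its underside. y along its 110 mm length, z up; grip it across its 50 mm width. Resting on the blocks on the base its underside is 24 mm above the worktop.
- weight: Knob weight of plain steel, about 0.25 kg: upright cylinder 40 mm in diameter and 24 mm high, above it a neck and a round knob 16 mm in diameter from 33 to 44 mm height, by which it is held. Origin: centre of its underside. z up.
Things that resemble listed ones, but are neither listed nor needed, are in the scene too. There is more than one size of the tray; the job needs the larger. What is shaped like the weight but purple is not meant.

How it is judged:
At the end, for the whole second after the job is handed in: Tray flat in the pocket; slim blocks upright on the base, one each side, centres 31-46 mm left/right and within 9 mm fore/aft of its centre, 0.2 rad; cover level on both, within 10 mm, 0.17 rad; weight upright within 10 mm of its middle; broad block within 20 mm of its start; all at rest (horizontal distance between tray and base below 0.006 m and z of tray in the frame of base between 0.0075 and 0.0105 m and angle between each of tray, block_a, block_b's own z axis and vertical below 0.04 rad and x of block_a in the frame of base between -0.009 and 0.009 m and z of block_a in the frame of base between 0.0105 and 0.0135 m and angle between the y axis of each of block_a, block_b and the x axis of base, either way round below 0.2 rad and x of block_b in the frame of base between -0.009 and 0.009 m and z of block_b in the frame of base between 0.0105 and 0.0135 m and ((y of block_a in the frame of base between 0.031 and 0.046 m and y of block_b in the frame of base between -0.046 and -0.031 m) or (y of block_a in the frame of base between -0.046 and -0.031 m and y of block_b in the frame of base between 0.031 and 0.046 m)) and horizontal distance between cover and base below 0.01 m and angle between the y axis of cover and the y axis of base, either way round below 0.17 rad and angle between cover's own z axis and vertical below 0.03 rad and z of cover in the frame of base between 0.022 and 0.026 m and horizontal distance between weight and cover below 0.01 m and angle between weight's own z axis and vertical below 0.05 rad and z of weight in the frame of cover between 0.006 and 0.01 m and linear speed of each of tray, block_a, block_b, cover, weight below 0.01 m/s and distance of block_wide from where it was at the start of the episode below 0.02 m); the robot touches nothing.
It fails at once if the chip tray is tipped by more than 0.4 rad (angle between tray's own z axis and vertical above 0.4 rad).
It fails at once if the broad third block is moved by more than 20 mm (distance of block_wide from where it was at the start of the episode above 0.02 m).
It also fails if it takes over 125 s, if anything falls off the work surface, if the arm or the gripper's body presses on something with over 40 N, if the wrist force passes 120 N, or if a joint passes its speed limit or range.

ROBOT

A 6-joint arm with a two-finger parallel gripper is mounted at the origin on a cart in front of the work surface, level with it; the furniture and walls round the work are solid. World frame = base frame: x ahead of the robot, y to its left, z up, the work surface at z = 0. Lengths are in m, angles in rad, forces in N, time in s.
With the tool pointing down it reaches from about 0.275 to 0.825 m from the base axis. Payload 4.9 kg.
Tool frame: the origin (TCP) lies midway between the tips of the shut fingers; the grasp point (between the pads) lies 19 mm behind it (tcp_to_grasp is the distance from the TCP to the grasp point, in m); z points along the fingers, y is the line along which they close (so a half turn about z gives the same grasp; the last joint's range is limited). The gripper opens to 85 mm and grips with 20 to 120 N. Pads are 22 mm wide; open, the fingers measure 114 mm over their backs; the gripper's body (76 mm by 85 mm) begins 54 mm behind the grasp point. The pads swing forward as they close: fully open they stand 13 mm farther back than shut.
Start: joints at [-1.31, 0.326, -0.193, 1.052, 0, 1.437], TCP at [0.212, -0.508, 0.231] pointing down, gripper open.
Joint ranges: [-2.65, 2.65], [-0.97, 1.79], [-1.3, 1.35], [-1.93, 2.1], [-1.47, 1.37], [-3.14, 3.14]. Speed limits (rad/s): [2.57, 2.57, 3.14, 3.14, 3.14, 3.14].

INTERFACE

Orientations are given as [roll, pitch, yaw] about the fixed x, y, z axes, in that order (R = Rz(yaw) Ry(pitch) Rx(roll)).
In Python, from plant import * gives the robot as it stands.
- The arm moves only by the tool move_arm, never from a script. Its argument "deltas" is one flat list of numbers, 7 for each row, row after row: the turn, a rotation vector about the world's x, y, z in degrees, then the shift along the world's x, y, z in m, then the closure, from 0 (fully open) to 1 (shut). A call has exactly 5 rows; each row is the pose to reach, as a shift and turn from the pose commanded when the call began; what a row does not reach only later rows make up. A row lasts 1/10 s, in which the tool goes at most 50 mm and 8.59 degrees, less where a joint would pass 70% of its speed; a pose out of reach is approached as far as the arm can. A call with a gripper value outside its range is refused whole. The fingers move at their own pace and stop on an object; the grip force is fixed at half the most. Time passes only in rows, so rows that repeat a pose let the fingers close, or fill a call up. It gives the time, the measured TCP pose, the force, the opening and the grip force at its end, in the units of the state.
- sense(): the state, without advancing time (a new reading comes with each control period).
- read_camera(name): name is "side" or "top"; returns the picture (400x640x3 uint8, blue, green, red); there is no depth.
- get_calibration(name): a dict with "K" (3x3 intrinsics, pixels), "R" (3x3) and "t" (3): a world point X has camera coordinates R X + t. Camera axes: x right, y down, z forward; pixel columns grow to the right and rows downward; lengths in m; the calibration is good to about 2 mm. A picture is of the moment at which its call begins. get_calibration takes no time and is no camera call.
- close_job(): hands the job in; it is judged then, once.
Trained networks look in the newest picture that a camera, given by its name, has taken for a name from the list of things; names that differ only in an ending like _2 or _b are one class to them, and where a whole thing is asked for, a point or a joint stands for the part that bears it (a point fixed in the world has none). Each returns a list of dicts, best first, with "p" (0 to 1); they miss things now and then, are a little off and sometimes report something else, mostly with a low value. They report only what shows in the picture. A call takes as long as a camera call. They do not tell look-alikes from the thing itself.
- spot_in(camera, target): "pixel" ([column, row] in pixels, amid what is visible of it).
- masks_of(camera, target): "mask" (400x640 bool, what is visible of it) and "pixel" ([column, row] in pixels, amid what is visible of it).
- landmark_of(camera, target): "pixel" ([column, row] in pixels: a listed point, or the origin of a listed thing).
The state is a dict: "clock": time; "joints": joint angles; "joint_velocities": joint speeds; "effort": joint torques, N m; "position": TCP position; "ee_rot": TCP orientation; "wrist_force": force on the tool from outside, world axes, zero at the start; "moment": the same for the moment, N m; "width": finger opening in m; "grasp_force": force on a finger pad.
Only numpy, scipy, OpenCV 4.12 (cv2) and the standard library are available. Lean on these libraries where they do the work, as an engineer would, in place of code of your own. Each camera call takes 0.05 s, during which the arm holds its last target. There are 200 camera calls.

## Working session

There is one attempt and no reset: what is moved stays moved. The work goes in short steps, Python scripts to look and compute and a tool call to move; the robot and the scene stay as the last step left them, time stands still between calls to the robot, and variables do not carry over. Pictures are saved under pics/ and viewed, at most 17 in all, crops included, and the job is handed in when it is done.

Besides the shell and the picture viewer there is one more tool, called after ">>>" in YAML: its name, and indented under it one key for each argument. move_arm: Moves the arm, as the interface text tells. Its arguments: {"type":"object","properties":{"deltas":{"type":"array"}},"required":["deltas"]}

```bash
mkdir -p pics && ls && python3 - <<'E'
from plant import *
import cv2
for n in("side","top"):
    cv2.imwrite(f"pics/{n}0.png",read_camera(n))
    c=get_calibration(n);print(n,c["K"].round(1).tolist(),c["R"].round(3).tolist(),c["t"].round(3).tolist())
s=sense();print(s["clock"],s["position"],s["ee_rot"],s["width"])
E
```

```text
pics
side [[404.3, 0.0, 318.8], [0.0, 404.3, 207.0], [0.0, 0.0, 1.0]] [[0.982, -0.189, -0.026], [-0.105, -0.422, -0.9], [0.159, 0.887, -0.434]] [-0.55, 0.125, 1.258]
top [[424.1, 0.0, 315.5], [0.0, 424.1, 194.9], [0.0, 0.0, 1.0]] [[-0.027, -1.0, -0.002], [-0.998, 0.027, -0.05], [0.05, 0.001, -0.999]] [0.043, 0.543, 1.175]
0.1 [ 0.21140786 -0.50720891  0.23058057] [-3.14007242e+00 -1.97339120e-04  3.94768648e-01] 0.0854505351024602
```

View pics/top0.png

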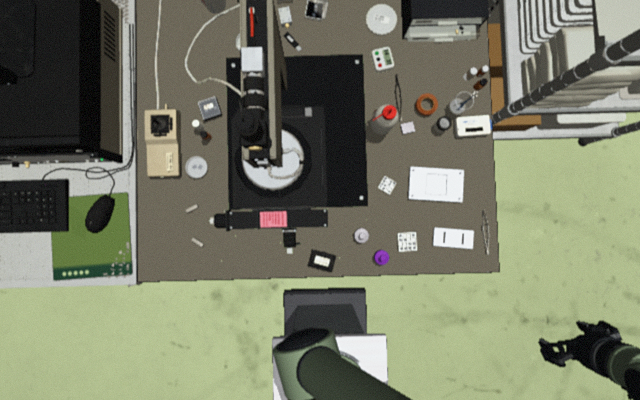

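View pics/side0.png

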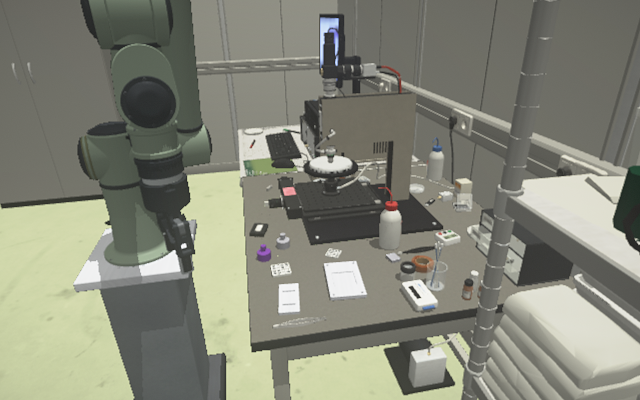

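The top view shows the base at (436,184), the cover at (453,238), trays at (407,242) (larger) and (387,185) (smaller), a grey weight at (361,236), a purple one at (381,258), and slim bars at (192,209) and (196,243). I'll crop these closely and run the detectors.

```bash
cat > h.py <<'E'
from plant import *
import numpy as np, cv2
def ray(cam,uv):
    c=get_calibration(cam);R=np.array(c["R"]);t=np.array(c["t"])
    return -R.T@t, R.T@np.linalg.inv(c["K"])@np.array([uv[0],uv[1],1.])
def onz(cam,uv,z):
    o,d=ray(cam,uv);return o+d*(z-o[2])/d[2]
def tri(u1,u2):
    A=[];b=[]
    for cam,uv in(("top",u1),("side",u2)):
        o,d=ray(cam,uv);d=d/np.linalg.norm(d);P=np.eye(3)-np.outer(d,d);A.append(P);b.append(P@o)
    return np.linalg.lstsq(np.vstack(A),np.hstack(b),rcond=None)[0]
def proj(cam,X):
    c=get_calibration(cam);p=np.array(c["K"])@(np.array(c["R"])@X+np.array(c["t"]));return p[:2]/p[2]
E
python3 - <<'E'
from h import *
for n in("block_a","block_wide","tray","weight","cover","base"):
    for c in("top","side"):
        for r in landmark_of(c,n)[:4]:
            print(n,c,np.round(r["pixel"],1),round(r["p"],2),onz(c,r["pixel"],0.005).round(3))
im=cv2.imread("pics/top0.png")
a=cv2.resize(im[160:275,340:500],None,fx=5,fy=5,interpolation=cv2.INTER_CUBIC)
cv2.imwrite("pics/cr.png",a)
b=cv2.resize(im[85:255,140:300],None,fx=3.5,fy=3.5,interpolation=cv2.INTER_CUBIC)
cv2.imwrite("pics/cl.png",b)
E
```

```text
block_a top [201.4 242.1] 0.53 [0.42  0.352 0.005]
block_a top [190.9 207.4] 0.49 [0.518 0.381 0.005]
block_a side [268.  187.5] 0.39 [0.42  0.368 0.005]
block_wide top [407.5 130.1] 0.51 [ 0.721 -0.238  0.005]
block_wide side [393.2 260.1] 0.48 [ 0.727 -0.253  0.005]
tray top [403.6 241.3] 0.54 [ 0.407 -0.215  0.005]
tray top [384.6 186.6] 0.51 [ 0.562 -0.167  0.005]
tray side [279.8 268.9] 0.66 [ 0.407 -0.224  0.005]
tray side [331.2 254.6] 0.45 [ 0.562 -0.185  0.005]
weight top [379.1 254.7] 0.75 [ 0.371 -0.145  0.005]
weight top [360.  233.9] 0.52 [ 0.431 -0.094  0.005]
weight side [264.  257.2] 0.77 [ 0.368 -0.154  0.005]
weight side [287.1 246.4] 0.51 [ 0.441 -0.109  0.005]
cover top [448.6 238.3] 0.65 [ 0.412 -0.342  0.005]
cover side [291.1 299.8] 0.69 [ 0.421 -0.364  0.005]
base top [433.6 183.9] 0.6 [ 0.566 -0.306  0.005]
base side [347. 282.] 0.68 [ 0.574 -0.324  0.005]
```

View pics/cr.png

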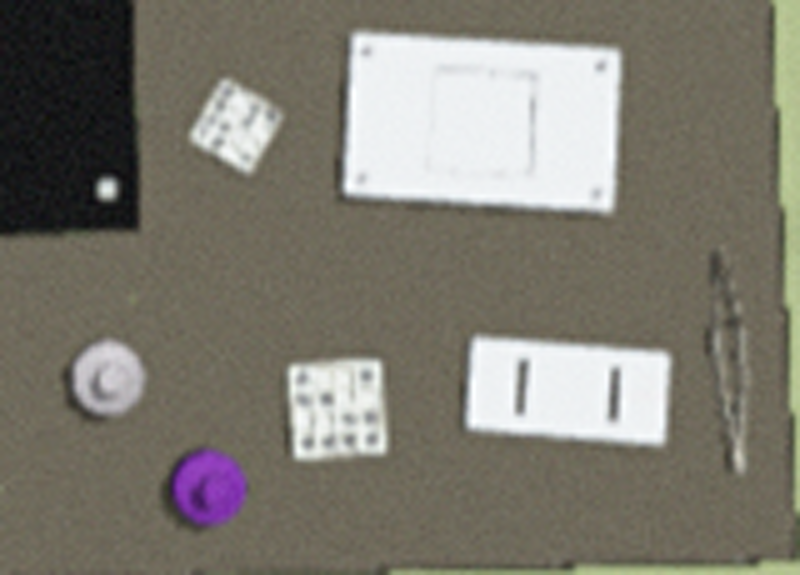

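View pics/cl.png

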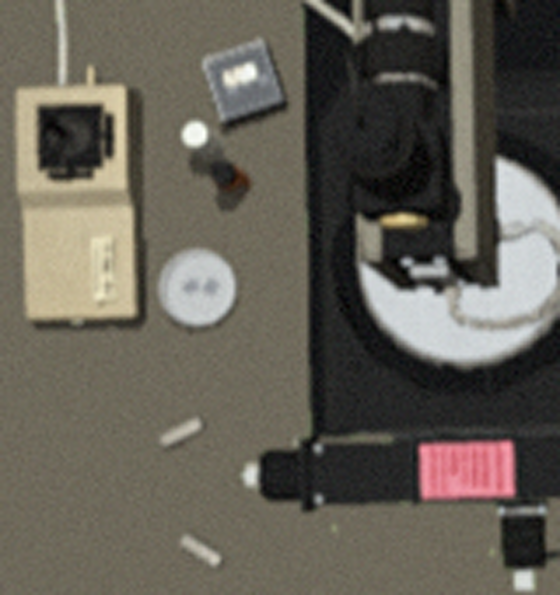

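Candidates: the two trays at (407,242) (about 52 mm, the larger, chosen) and (387,185) (small, rejected). The two weights are (361,236) grey (chosen) and (381,258) purple (rejected). The slim bars are at (192,209) and (197,242); the broad block, net-located at (407,130), stays put. Next I'll measure outlines in both views.

```bash
cat >> h.py <<'E'
def blob(cam,im,X,z,r=22,f=8,thr=None):
    "contour of blob near world point X, projected to plane z, min area rect (metric)"
    u,v=proj(cam,np.array(X)).astype(int);u0,v0=u-r,v-r
    g=cv2.resize(im[v0:v+r,u0:u+r].max(2),None,fx=f,fy=f,interpolation=cv2.INTER_CUBIC)
    t,m=cv2.threshold(g,thr or 0,255,cv2.THRESH_BINARY+(0 if thr else cv2.THRESH_OTSU))
    cs=cv2.findContours(m,cv2.RETR_EXTERNAL,cv2.CHAIN_APPROX_NONE)[0]
    c=min(cs,key=lambda c:-cv2.pointPolygonTest(c,(r*f,r*f),True)) 
    px=(c[:,0,:]+.5)/f-.5+[u0,v0]
    W=np.array([onz(cam,p,z)[:2] for p in px])
    (cx,cy),(w,h),a=cv2.minAreaRect((W*1000).astype(np.float32))
    return np.round([cx,cy,w,h,a,t],1),px.mean(0)
E
python3 - <<'E'
from h import *
T=cv2.imread("pics/top0.png");S=cv2.imread("pics/side0.png")
for n,X,zt,r in(("base",(.566,-.316,.012),.012,40),("cover",(.412,-.355,.008),.008,26),("tray",(.407,-.225,.008),.008,16),
  ("small",(.562,-.172,.006),.006,14),("ba",(.518,.378,.012),.012,11),("bb",(.425,.365,.012),.012,11),("wt",(.431,-.097,.024),.024,15),("wide",(.721,-.238,.009),.009,10)):
    o=[]
    for c,im in(("top",T),("side",S)):
        try:
            b,m=blob(c,im,X,zt,r if c=="top" else int(r*1.0));o.append(b);print(n,c,b)
        except Exception as e: print(n,c,e)
E
```

```text
base top [ 565.5 -310.9  152.1   92.5   84.8  175. ]
base side [ 567.6 -312.   154.8   92.4   84.8  186. ]
cover top time passes only in moves, steps and waits
cover side [ 415.5 -354.8  113.8   51.7   83.4  190. ]
tray top [ 406.9 -224.4   54.4   53.3    2.9  163. ]
tray side [ 408.8 -227.8   53.7   59.4    2.9  179. ]
small top [ 567.5 -173.6   41.3   41.4   58.7  160. ]
small side [ 569.3 -176.    47.    43.3   57.9  168. ]
ba top [516.6 378.3  10.2  34.8  23.8 140. ]
ba side time passes only in moves, steps and waits
bb top [421.6 363.1  35.2  10.2  54.8 141. ]
bb side [420.7 380.4 248.5  95.3  84.1 107. ]
wt top [429.2 -95.5  38.   39.3  88.2 149. ]
wt side [430.2 -98.6  38.3  39.1  88.1 165. ]
wide top [ 729.  -237.5   29.7   36.2   10.7  159. ]
wide side [ 730.7 -238.7   29.3   40.6   13.4  166. ]
```

>>> move_arm:
  deltas: [0, 0, 8, 0.022, 0.031, -0.006, 0, 0, 0, 16, 0.044, 0.062, -0.012, 0, 0, 0, 24, 0.066, 0.094, -0.018, 0, 0, 0, 32, 0.088, 0.125, -0.024, 0, 0, 0, 40, 0.11, 0.156, -0.03, 0]

```text
clock: 1.2
position: [0.3222, -0.3505, 0.2012]
ee_rot: [3.141, 0.0, 1.098]
wrist_force: [1.1, -0.7, 0.4]
width: 0.0856
grasp_force: 0.0
```

>>> move_arm:
  deltas: [0, 0, 8, 0.022, 0.031, -0.02, 0, 0, 0, 16, 0.044, 0.062, -0.04, 0, 0, 0, 24, 0.066, 0.094, -0.07, 0, 0, 0, 30.3, 0.0866, 0.125, -0.1, 0, 0, 0, 30.3, 0.0866, 0.125, -0.1, 0]

```text
clock: 1.7
position: [0.4073, -0.2215, 0.098]
ee_rot: [-3.137, -0.005, 1.629]
wrist_force: [-0.7, -0.8, 0.4]
width: 0.0849
grasp_force: 0.0
```

```bash
python3 - <<'E'
from h import *
s=sense();print(s["clock"],s["position"].round(4),np.degrees(s["ee_rot"]).round(2),s["joints"].round(2),s["wrist_force"].round(2))
T=cv2.imread("pics/top0.png");S=cv2.imread("pics/side0.png")
# cover from top
print(blob("top",T,(.414,-.355,.008),.008,24))
# heights: triangulate top-face mask centres
for n,X,z,r in(("base",(.566,-.311,.012),.012,40),("tray",(.407,-.225,.008),.008,16),("wt",(.431,-.097,.024),.024,15)):
    print(n,tri(blob("top",T,X,z,r)[1],blob("side",S,X,z,r)[1]).round(4))
E
```

```text
1.7 [ 0.4073 -0.2215  0.098 ] [-179.76   -0.31   93.34] [-0.66  0.32 -0.59  0.67  0.    0.85] [-0.65 -0.8   0.37]
(array([ 413.7, -353.8,  111.7,   52.5,   83.9,  174. ]), array([453.21016407, 237.71322303]))Traceback (most recent call last):
  File "<stdin>", line 8, in <module>
  File "h.py", line 23, in blob
    W=np.array([onz(cam,p,z)[:2] for p in px])
                ~~~^^^^^^^^^
  File "h.py", line 7, in onz
    o,d=ray(cam,uv);return o+d*(z-o[2])/d[2]
        ~~~^^^^^^^^
  File "h.py", line 4, in ray
    c=get_calibration(cam);R=np.array(c["R"]);t=np.array(c["t"])
ValueError: time passes only in moves, steps and waits
```

>>> move_arm:
  deltas: [0, 0, 0, 0, 0, -0.03, 0, 0, 0, 0, 0, 0, -0.06, 0, 0, 0, 0, 0, 0, -0.085, 0, 0, 0, 0, 0, 0, -0.1025, 0, 0, 0, 0, 0, 0, -0.1025, 0]

```text
clock: 2.2
position: [0.4068, -0.2264, -0.0027]
ee_rot: [-3.139, -0.002, 1.621]
wrist_force: [-0.3, 0.8, 0.0]
width: 0.0858
grasp_force: 0.0
```

>>> move_arm:
  deltas: [0, 0, 0, 0, 0, 0, 0.25, 0, 0, 0, 0, 0, 0, 0.3, 0, 0, 0, 0, 0, 0, 0.35, 0, 0, 0, 0, 0, 0, 0.4, 0, 0, 0, 0, 0, 0, 0.45]

```text
clock: 2.7
position: [0.4088, -0.2272, 0.0002]
ee_rot: [3.14, 0.001, 1.621]
wrist_force: [-1.3, 1.1, 10.9]
width: 0.0486
grasp_force: 60.0
```

```bash
python3 - <<'E'
s=open('h.py').read()
s=s.replace('def ray(','CAL={n:get_calibration(n) for n in("top","side")}\ndef ray(',1).replace('c=get_calibration(cam)','c=CAL[cam]')
open('h.py','w').write(s)
E
python3 - <<'E'
from h import *
s=sense();print(s["clock"],s["position"].round(4),np.degrees(s["ee_rot"]).round(2),s["width"],s["grasp_force"])
T=cv2.imread("pics/top0.png");S=cv2.imread("pics/side0.png")
for n,X,z,r in(("base",(.566,-.311,.012),.012,40),("cover",(.414,-.354,.008),.008,24),("tray",(.407,-.225,.008),.008,16),("wt",(.431,-.097,.024),.024,15)):
    print(n,tri(blob("top",T,X,z,r)[1],blob("side",S,X,z,r)[1]).round(4))
for X in ((.517,.378,.012),(.4216,.363,.012)):print(proj("side",np.array(X)))
im=read_camera("side");u,v=proj("side",np.array([.408,-.226,.02])).astype(int)
cv2.imwrite("pics/g1.png",cv2.resize(im[v-50:v+30,u-60:u+60],None,fx=6,fy=6,interpolation=cv2.INTER_CUBIC))
E
```

```text
2.7 [ 4.088e-01 -2.272e-01  2.000e-04] [1.7992e+02 7.0000e-02 9.2900e+01] 0.04864104200452907 60.04533112049103
base [ 0.5671 -0.3124  0.007 ]
cover [ 0.4144 -0.3548  0.0051]
tray [ 0.4084 -0.2246  0.0066]
wt [ 0.4291 -0.0954  0.0222]
[291.1811819 182.7593694]
[268.3349174  186.36031512]
```

View pics/g1.png

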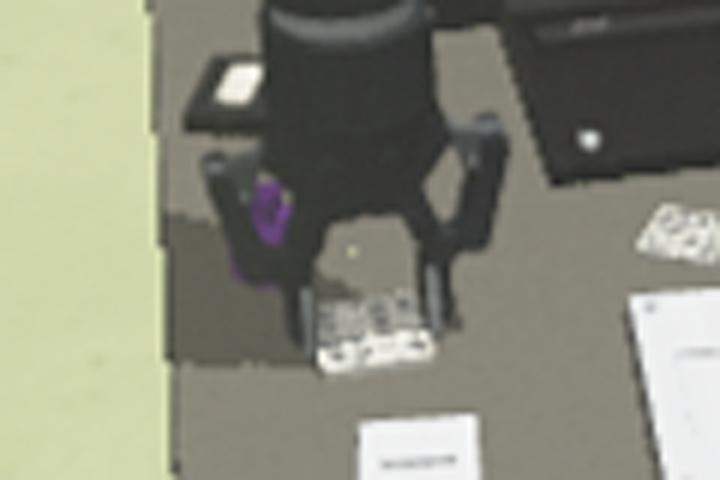

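The picture shows the fingers (crop 305 and 435, 320) on both sides of the larger tray. An upward force of 11 N means the tips touch the table, so I'll regrip about 5 mm higher to keep them clear of the base.

>>> move_arm:
  deltas: [0, 0, 0, 0, 0, 0.001, 0.3, 0, 0, 0, 0, 0, 0.003, 0.3, 0, 0, 0, 0, 0, 0.006, 0.3, 0, 0, 0, 0, 0, 0.006, 0.4, 0, 0, 0, 0, 0, 0.006, 0.5]

```text
clock: 3.25
position: [0.4088, -0.227, 0.0056]
ee_rot: [3.14, 0.001, 1.622]
wrist_force: [-1.4, 1.1, 8.4]
width: 0.0429
grasp_force: 4.1
```

>>> move_arm:
  deltas: [0, 0, 0, 0, 0, 0, 0.6, 0, 0, 0, 0, 0, 0, 0.6, 0, 0, 0, 0, 0, 0.005, 0.6, 0, 0, 0, 0, 0, 0.02, 0.6, 0, 0, 0, 0, 0, 0.04, 0.6]

```text
clock: 3.75
position: [0.4073, -0.226, 0.0445]
ee_rot: [-3.14, -0.002, 1.622]
wrist_force: [-0.4, -0.6, -0.3]
width: 0.0341
grasp_force: 0.0
```

```bash
python3 - <<'E'
from h import *
s=sense();print(s["clock"],s["position"].round(4),np.degrees(s["ee_rot"]).round(2),s["width"],s["grasp_force"],s["wrist_force"])
im=read_camera("side");u,v=proj("side",np.array([.408,-.226,.05])).astype(int)
cv2.imwrite("pics/g2.png",cv2.resize(im[v-30:v+40,u-50:u+50],None,fx=7,fy=7,interpolation=cv2.INTER_CUBIC))
E
```

```text
3.75 [ 0.4073 -0.226   0.0445] [-1.799e+02 -9.000e-02  9.292e+01] 0.034131187407668684 0.0 [-0.41067037 -0.64853691 -0.26738585]
```

View pics/g2.png

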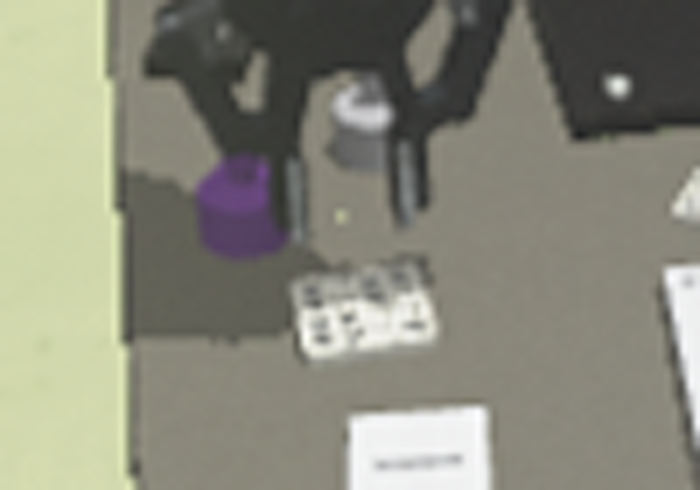

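The fingers had closed above the tray, which still lies flat at crop (365,310) and looks unmoved. The tips therefore sit about 4.4 mm behind the TCP at this width, so the first grip height was right. I'll regrip at TCP z ≈ -1 mm.

>>> move_arm:
  deltas: [0, 0, 0, 0, 0, 0, 0.1, 0, 0, 0, 0, 0, 0, 0.1, 0, 0, 0, 0, 0, 0, 0.1, 0, 0, 0, 0, 0, 0, 0.1, 0, 0, 0, 0, 0, -0.01, 0.1]

```text
clock: 4.3
position: [0.4087, -0.2271, 0.0348]
ee_rot: [3.141, 0.001, 1.622]
wrist_force: [-0.7, -1.3, -0.2]
width: 0.0768
grasp_force: 0.0
```

>>> move_arm:
  deltas: [0, 0, 0, 0, 0, -0.02, 0.1, 0, 0, 0, 0, 0, -0.0352, 0.1, 0, 0, 0, 0, 0, -0.0352, 0.2, 0, 0, 0, 0, 0, -0.0352, 0.35, 0, 0, 0, 0, 0, -0.0352, 0.4]

```text
clock: 4.8
position: [0.4085, -0.2269, -0.0001]
ee_rot: [3.141, 0.0, 1.622]
wrist_force: [-0.3, -0.0, 0.2]
width: 0.0512
grasp_force: 0.1
```

>>> move_arm:
  deltas: [0, 0, 0, 0, 0, 0, 0.45, 0, 0, 0, 0, 0, 0, 0.45, 0, 0, 0, 0, 0, 0, 0.5, 0, 0, 0, 0, 0, 0.005, 0.5, 0, 0, 0, 0, 0, 0.01, 0.5]

```text
clock: 5.3
position: [0.4084, -0.2269, 0.0102]
ee_rot: [3.141, 0.0, 1.622]
wrist_force: [-0.0, -0.3, -0.4]
width: 0.0483
grasp_force: 61.9
```

>>> move_arm:
  deltas: [0, 0, 0, 0, 0, 0.015, 0.5, 0, 0, 0, 0, 0, 0.035, 0.5, 0, 0, 0, 0.02, -0.01, 0.05, 0.5, 0, 0, -2, 0.045, -0.025, 0.05, 0.5, 0, 0, -4, 0.075, -0.04, 0.05, 0.5]

```text
clock: 5.8
position: [0.4841, -0.2675, 0.061]
ee_rot: [3.14, 0.001, 1.55]
wrist_force: [0.3, -0.1, -0.6]
width: 0.0487
grasp_force: 61.9
```

>>> move_arm:
  deltas: [0, 0, -2, 0.03, -0.015, 0, 0.5, 0, 0, -3, 0.055, -0.03, 0, 0.5, 0, 0, -4.1, 0.075, -0.042, 0, 0.5, 0, 0, -4.1, 0.0835, -0.0455, -0.01, 0.5, 0, 0, -4.1, 0.0835, -0.0455, -0.02, 0.5]

```text
clock: 6.3
position: [0.5674, -0.3126, 0.039]
ee_rot: [3.141, 0.0, 1.481]
wrist_force: [0.1, -0.6, -0.4]
width: 0.0483
grasp_force: 61.9
```

```bash
python3 - <<'E'
from h import *
s=sense();print(s["clock"],s["position"].round(4),np.degrees(s["ee_rot"]).round(2),s["width"],s["grasp_force"],s["wrist_force"])
im=read_camera("side");cv2.imwrite("pics/s3.png",im);T=read_camera("top");cv2.imwrite("pics/t3.png",T)
def cr(im,c,X):
    u,v=proj(c,np.array(X)).astype(int);print(c,u-35,v-45);return cv2.resize(im[v-45:v+35,u-45:u+45],None,fx=4.4,fy=6,interpolation=cv2.INTER_CUBIC) if 0 else cv2.resize(im[v-45:v+35,u-35:u+45],None,fx=5,fy=5,interpolation=cv2.INTER_CUBIC)
cv2.imwrite("pics/g3.png",np.hstack([cr(im,"side",[.567,-.311,.04]),cr(T,"top",[.567,-.311,.04])]))
E
```

```text
6.3 [ 0.5674 -0.3126  0.039 ] [1.7995e+02 3.0000e-02 8.4850e+01] 0.048311523102966304 61.941508054733276 [ 0.08503608 -0.56075579 -0.44407101]
side 308 223
top 403 137
```

View pics/g3.png

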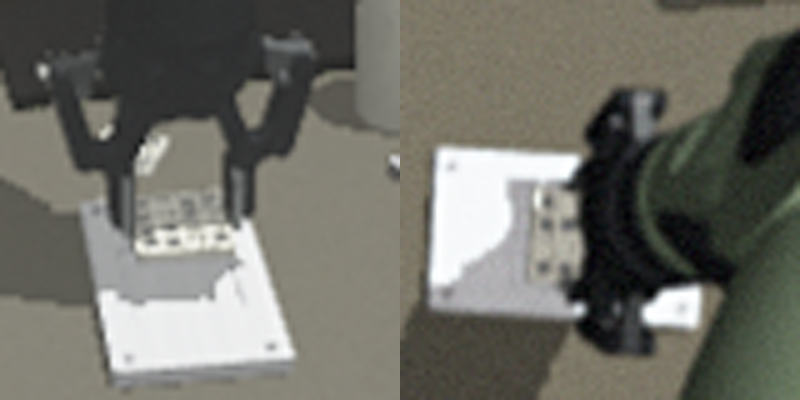

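```bash
python3 - <<'E'
from h import *
c=lambda a:(np.array(a)+.5)/5-.5
for p in((531,185),(527,283)): print("tray left edge top",onz("top",c((p[0]-400,p[1]))+[403,137],.047).round(4))
for p in((135,255),(232,249)): print("tray right-bottom edge side",onz("side",c(p)+[308,223],.039).round(4))
for z in(.012,):
  for p in((437,148),(428,308),(700,327)): print("base top",onz("top",c((p[0]-400,p[1]))+[403,137],z).round(4))
  for p in((82,205),(110,375),(294,355)): print("base side",onz("side",c(p)+[308,223],z).round(4))
Rb=np.deg2rad(-5.2);R=np.array([[np.cos(Rb),-np.sin(Rb)],[np.sin(Rb),np.cos(Rb)]])
B=np.array([.5665,-.3115]);print("exp base corners",[(B+R@[sx*.045,sy*.075]).round(4).tolist() for sx,sy in((1,1),(-1,1),(-1,-1))])
T=np.array([.5674,-.3126]);print("exp tray corners if centred at TCP",[(T+R@[sx*.0255,sy*.0255]).round(4).tolist() for sx,sy in((1,1),(-1,1),(-1,-1),(1,-1))])
E
```

```text
tray left edge top [ 0.5918 -0.2822  0.047 ]
tray left edge top [ 0.5383 -0.2779  0.047 ]
tray right-bottom edge side [ 0.5398 -0.327   0.039 ]
tray right-bottom edge side [ 0.5896 -0.333   0.039 ]
base top [ 0.6174 -0.2395  0.012 ]
base top [ 0.5274 -0.2311  0.012 ]
base top [ 0.5127 -0.383   0.012 ]
base side [ 0.53   -0.2363  0.012 ]
base side [ 0.5137 -0.3853  0.012 ]
base side [ 0.606  -0.3902  0.012 ]
exp base corners [[0.6181, -0.2409], [0.5285, -0.2327], [0.5149, -0.3821]]
exp tray corners if centred at TCP [[0.5951, -0.2895], [0.5443, -0.2849], [0.5397, -0.3357], [0.5905, -0.3403]]
```

The tray is held level above the base. Its centre lies about 7 mm to the left of the pocket's in both views because it slid along the pads, so I'll correct y by -7 mm and lower it.

>>> move_arm:
  deltas: [0, 0, 0, 0, -0.004, 0, 0.5, 0, 0, 0, 0.0005, -0.007, -0.01, 0.5, 0, 0, 0, 0.0005, -0.007, -0.02, 0.5, 0, 0, 0, 0.0005, -0.007, -0.025, 0.5, 0, 0, 0, 0.0005, -0.007, -0.025, 0.5]

```text
clock: 6.9
position: [0.5662, -0.3186, 0.0133]
ee_rot: [-3.14, -0.001, 1.48]
wrist_force: [0.1, -0.4, -0.0]
width: 0.0487
grasp_force: 61.9
```

>>> move_arm:
  deltas: [0, 0, 0, 0, 0, -0.001, 0.5, 0, 0, 0, 0, 0, -0.002, 0.5, 0, 0, 0, 0, 0, -0.003, 0.5, 0, 0, 0, 0, 0, -0.004, 0.5, 0, 0, 0, 0, 0, -0.004, 0.5]

```text
clock: 7.4
position: [0.5674, -0.3191, 0.0118]
ee_rot: [3.141, 0.0, 1.481]
wrist_force: [-2.6, 2.4, 7.5]
width: 0.0485
grasp_force: 62.8
```

```bash
python3 - <<'E'
from h import *
im=read_camera("side");cv2.imwrite("pics/s4.png",im);T=read_camera("top");cv2.imwrite("pics/t4.png",T)
def cr(im,c,X):
    u,v=proj(c,np.array(X)).astype(int);print(c,u-28,v-32);return cv2.resize(im[v-32:v+28,u-28:u+28],None,fx=7,fy=7,interpolation=cv2.INTER_CUBIC)
cv2.imwrite("pics/g4.png",np.hstack([cr(im,"side",[.567,-.311,.01]),cr(T,"top",[.567,-.29,.01])]))
print(sense()["moment"])
E
```

```text
side 315 245
top 400 151
[ 0.31730094  0.41472087 -0.00143977]
```

View pics/g4.png

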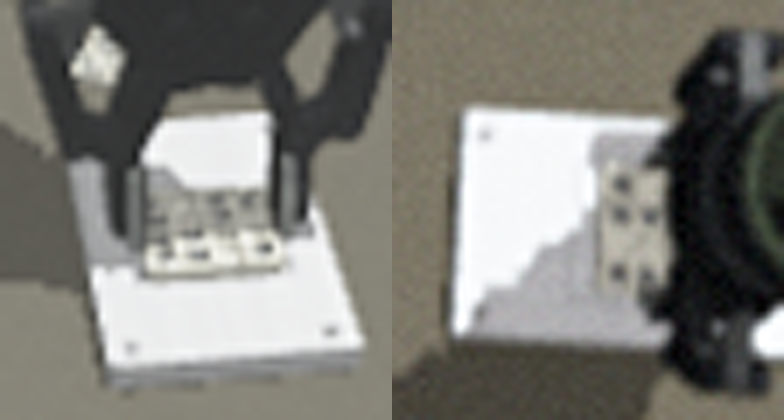

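```bash
python3 - <<'E'
from h import *
c=lambda a:(np.array(a)+.5)/7-.5
Rb=np.deg2rad(-5.2);R=np.array([[np.cos(Rb),-np.sin(Rb)],[np.sin(Rb),np.cos(Rb)]])
f=lambda W:(R.T@(W[:2]-[.5665,-.3115])*1000).round(1)
print("base-frame mm (centre est .5665,-.3115)")
for p in((606,165),(600,292)): print("tray left edge top",f(onz("top",c((p[0]-392,p[1]))+[400,151],.020)))
for p in((145,278),(285,270)): print("tray right bottom side",f(onz("side",c(p)+[315,245],.012)))
for p in((465,105),(451,335)): print("base top cnr",f(onz("top",c((p[0]-392,p[1]))+[400,151],.012)))
for p in((485,134),(476,315)): print("screws top",f(onz("top",c((p[0]-392,p[1]))+[400,151],.013)))
for p in((105,367),(363,345)): print("base side cnr",f(onz("side",c(p)+[315,245],.012)))
for p in((129,347),(330,330)): print("screws side",f(onz("side",c(p)+[315,245],.013)))
S=cv2.imread("pics/side0.png");T=cv2.imread("pics/top0.png")
# pocket outline from initial top crop (5x, origin 340,160)
d=lambda a:(np.array(a)+.5)/5-.5
for p in((437,67),(537,72),(531,176),(427,172)): print("pocket top",f(onz("top",d(p)+[340,160],.011)))
u,v=proj("side",np.array([.567,-.311,.01])).astype(int);print(u-28,v-28)
cv2.imwrite("pics/pk.png",np.hstack([cv2.createCLAHE(4).apply(cv2.resize(S[v-28:v+28,u-28:u+28,1],None,fx=7,fy=7,interpolation=cv2.INTER_CUBIC)),cv2.createCLAHE(4).apply(cv2.resize(T[156:212,408:464,1],None,fx=7,fy=7,interpolation=cv2.INTER_CUBIC))]))
E
```

```text
base-frame mm (centre est .5665,-.3115)
tray left edge top [24.4 20.7]
tray left edge top [-26.4  20.5]
tray right bottom side [-24.8 -26.8]
tray right bottom side [ 26.9 -28.8]
base top cnr [45.9 76.4]
base top cnr [-46.9  77. ]
screws top [34.6 67.9]
screws top [-38.3  67.7]
base side cnr [-45.7 -76. ]
base side cnr [ 46.3 -75.8]
screws side [-36.1 -67.3]
screws side [ 36.2 -67.2]
pocket top [28.1 27.3]
pocket top [ 28.9 -29. ]
pocket top [-29.8 -28.5]
pocket top [-31.3  29.9]
315 249
```

View pics/pk.png

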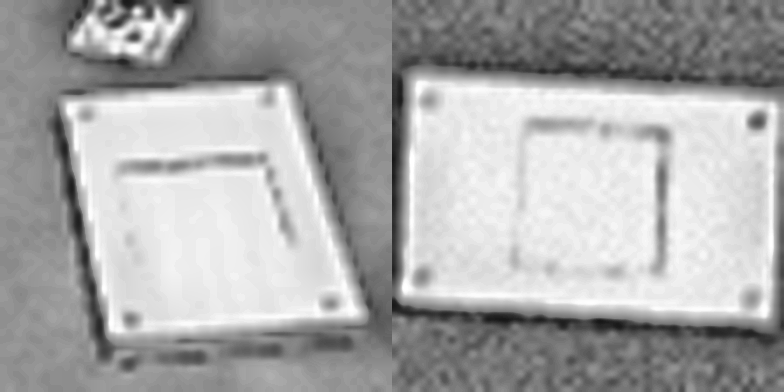

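The picture shows the pocket outline centred on the base. The tray's centre is about 3.5 mm too far right (edges at +20.6 and -27.8 mm), so it rests on the right rim. I'll raise it 3 mm, shift +3.5 mm in y and lower again.

>>> move_arm:
  deltas: [0, 0, 0, 0, 0, 0.004, 0.5, 0, 0, 0, 0, 0.0035, 0.004, 0.5, 0, 0, 0, 0, 0.0035, 0.004, 0.5, 0, 0, 0, 0, 0.0035, 0.003, 0.5, 0, 0, 0, 0, 0.0035, 0.002, 0.5]

```text
clock: 8.0
position: [0.567, -0.3156, 0.0122]
ee_rot: [-3.141, -0.0, 1.48]
wrist_force: [-1.0, -0.5, -1.0]
width: 0.0488
grasp_force: 61.9
```

>>> move_arm:
  deltas: [0, 0, 0, 0, 0, -0.001, 0.5, 0, 0, 0, 0, 0, -0.002, 0.5, 0, 0, 0, 0, 0, -0.0025, 0.5, 0, 0, 0, 0, 0, -0.0025, 0.5, 0, 0, 0, 0, 0, -0.0025, 0.5]

```text
clock: 8.5
position: [0.5672, -0.3157, 0.0101]
ee_rot: [-3.142, -0.0, 1.48]
wrist_force: [-1.1, -0.6, 0.2]
width: 0.0483
grasp_force: 61.9
```

No contact force at 10 mm, so the tray is in the pocket. Releasing and rising.

>>> move_arm:
  deltas: [0, 0, 0, 0, 0, -0.0005, 0.4, 0, 0, 0, 0, 0, -0.0005, 0.35, 0, 0, 0, 0, 0, 0, 0.3, 0, 0, 0, 0, 0, 0, 0.25, 0, 0, 0, 0, 0, 0.005, 0.25]

```text
clock: 9.0
position: [0.5667, -0.3154, 0.0147]
ee_rot: [-3.14, -0.001, 1.48]
wrist_force: [-0.8, 0.4, -0.1]
width: 0.0642
grasp_force: 0.0
```

>>> move_arm:
  deltas: [0, 0, 0, 0, 0, 0.03, 0, 0, 0, 0, -0.03, 0.03, 0.07, 0, 0, 0, 0, -0.06, 0.06, 0.11, 0, 0, 0, 0, -0.09, 0.1, 0.15, 0, 0, 0, 0, -0.12, 0.14, 0.18, 0]

```text
clock: 9.5
position: [0.4661, -0.2007, 0.1755]
ee_rot: [3.14, 0.001, 1.48]
wrist_force: [0.4, 0.1, 0.0]
width: 0.0853
grasp_force: 0.0
```

```bash
python3 - <<'E'
from h import *
s=sense();print(s["clock"],s["position"].round(4),np.degrees(s["ee_rot"]).round(2),s["joints"].round(2))
T=read_camera("top");S=read_camera("side");cv2.imwrite("pics/t5.png",T);cv2.imwrite("pics/s5.png",S)
u,v=proj("side",np.array([.567,-.311,.01])).astype(int)
cv2.imwrite("pics/g5.png",np.hstack([cv2.resize(S[v-28:v+28,u-28:u+28],None,fx=7,fy=7,interpolation=cv2.INTER_CUBIC),cv2.resize(T[156:212,408:464],None,fx=7,fy=7,interpolation=cv2.INTER_CUBIC)]))
E
```

```text
9.5 [ 0.4661 -0.2007  0.1755] [1.7989e+02 5.0000e-02 8.4780e+01] [-0.55  0.29 -0.39  0.88  0.    1.11]
```

View pics/g5.png

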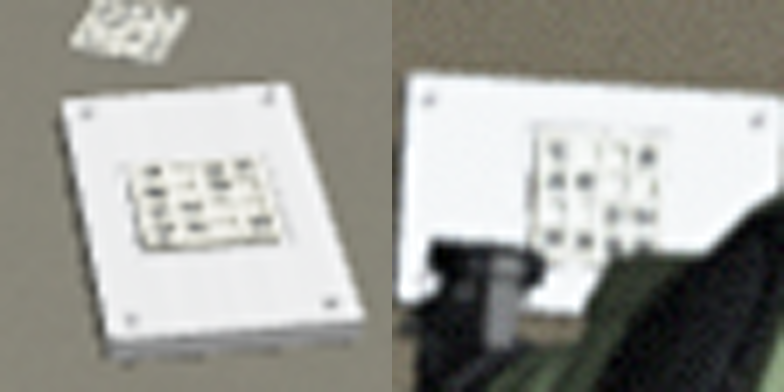

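The tray sits flat in the pocket (outline visible all round). Next comes slim block b at (0.4216, 0.363), reached in front of the meter.

>>> move_arm:
  deltas: [0, 0, 8, -0.021, 0.034, 0.009, 0, 0, 0, 16, -0.042, 0.068, 0.018, 0, 0, 0, 24, -0.063, 0.102, 0.027, 0, 0, 0, 32, -0.084, 0.136, 0.036, 0, 0, 0, 40, -0.1, 0.17, 0.045, 0]

```text
clock: 10.1
position: [0.3657, -0.0303, 0.2188]
ee_rot: [3.141, 0.0, 2.183]
wrist_force: [0.4, -0.9, 0.8]
width: 0.0854
grasp_force: 0.0
```

>>> move_arm:
  deltas: [0, 0, 5, 0, 0.045, 0, 0, 0, 0, 10, 0, 0.09, 0, 0, 0, 0, 15, 0, 0.135, 0, 0, 0, 0, 20, 0, 0.18, 0, 0, 0, 0, 20, 0, 0.22, 0, 0]

```text
clock: 10.6
position: [0.3669, 0.191, 0.2188]
ee_rot: [3.141, 0.001, 2.53]
wrist_force: [0.8, -1.4, 0.1]
width: 0.0852
grasp_force: 0.0
```

>>> move_arm:
  deltas: [0, 0, 0, 0.014, 0.043, 0, 0, 0, 0, 0, 0.028, 0.086, -0.01, 0, 0, 0, 0, 0.042, 0.129, -0.03, 0, 0, 0, 0, 0.055, 0.172, -0.055, 0, 0, 0, 0, 0.055, 0.172, -0.1, 0]

```text
clock: 11.1
position: [0.4264, 0.3674, 0.1199]
ee_rot: [3.131, 0.003, 2.532]
wrist_force: [0.8, 0.7, -0.8]
width: 0.0854
grasp_force: 0.0
```

```bash
python3 - <<'E'
from h import *
s=sense();print(s["clock"],s["position"].round(4),np.degrees(s["ee_rot"]).round(2),s["joints"].round(2))
S=read_camera("side");T=read_camera("top");cv2.imwrite("pics/s6.png",S);cv2.imwrite("pics/t6.png",T)
S0=cv2.imread("pics/side0.png")
for X in((.517,.378,.012),(.4216,.363,.012)):
    for r in(6,7,8):
        try:print(r,blob("side",S0,X,.012,r))
        except Exception as e:print(e)
u,v=proj("side",np.array([.4216,.363,.02])).astype(int);print(u-30,v-28)
cv2.imwrite("pics/g6.png",cv2.resize(S[v-28:v+28,u-30:u+40],None,fx=9,fy=9,interpolation=cv2.INTER_CUBIC))
E
```

```text
11.1 [0.4264 0.3674 0.1199] [179.4    0.18 145.05] [ 0.58  0.44 -0.33  0.79  0.    1.19]
6 (array([534.4, 414.1,  41.7, 108.8,   8.6, 111. ]), array([292.65746466, 178.45340106]))
7 (array([518.4, 418.2, 115.7,  60.3,  81.9, 117. ]), array([291.93180199, 177.54683048]))
8 (array([499.4, 325.7,  29.3,  49.3,  75.7, 165. ]), array([288.22659953, 188.25918246]))
6 (array([422.4, 364.7,  39. ,  14.2,  61.8, 154. ]), array([268.66015625, 186.20182292]))
7 (array([422.4, 364.7,  39. ,  14.2,  61.8, 154. ]), array([268.66015625, 186.20182292]))
8 (array([422.4, 364.7,  39. ,  14.2,  61.8, 154. ]), array([268.66015625, 186.20182292]))
238 156
```

View pics/g6.png

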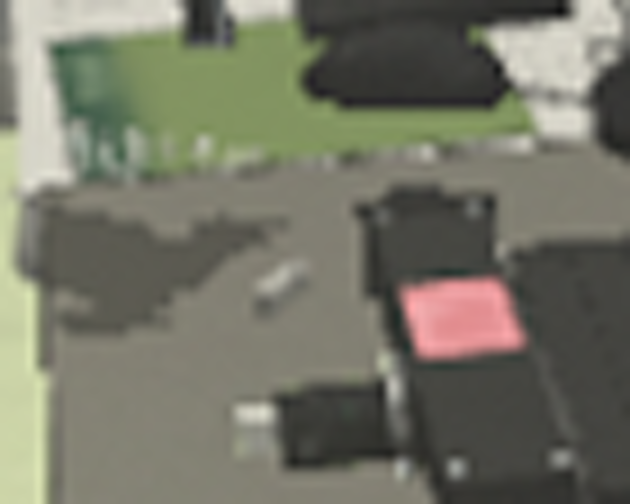

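The block (crop 280,285) stands free; both views agree on (0.422, 0.364). I'll descend with settling.

>>> move_arm:
  deltas: [0, 0, 0, 0, 0.001, -0.03, 0, 0, 0, 0, 0, 0.001, -0.06, 0, 0, 0, 0, 0, 0.001, -0.07, 0, 0, 0, 0, 0, 0.001, -0.07, 0, 0, 0, 0, 0, 0.001, -0.07, 0]

```text
clock: 11.7
position: [0.4226, 0.3621, 0.0502]
ee_rot: [3.14, 0.001, 2.527]
wrist_force: [0.4, -0.0, -0.5]
width: 0.0855
grasp_force: 0.0
```

>>> move_arm:
  deltas: [0, 0, 0, -0.0005, 0.0015, -0.025, 0, 0, 0, 0, -0.0005, 0.0015, -0.047, 0, 0, 0, 0, -0.0005, 0.0015, -0.047, 0.3, 0, 0, 0, -0.0005, 0.0015, -0.047, 0.5, 0, 0, 0, -0.0005, 0.0015, -0.047, 0.6]

```text
clock: 12.2
position: [0.4224, 0.3641, 0.0034]
ee_rot: [3.139, 0.001, 2.528]
wrist_force: [-0.2, -0.1, 0.3]
width: 0.0438
grasp_force: 0.0
```

>>> move_arm:
  deltas: [0, 0, 0, 0, 0, 0, 0.7, 0, 0, 0, 0, 0, 0, 0.7, 0, 0, 0, 0, 0, 0, 0.7, 0, 0, 0, 0, 0, 0.01, 0.7, 0, 0, 0, 0, 0, 0.03, 0.7]

```text
clock: 12.7
position: [0.4203, 0.3628, 0.0318]
ee_rot: [-3.14, -0.001, 2.528]
wrist_force: [0.5, -0.2, -0.4]
width: 0.0322
grasp_force: 59.5
```

Gripped (60 N, width ≈ block length). Carrying it back in front of the meter to the base.

>>> move_arm:
  deltas: [0, 0, 0, 0, 0, 0.04, 0.7, 0, 0, 0, -0.012, -0.025, 0.08, 0.7, 0, 0, 0, -0.024, -0.055, 0.117, 0.7, 0, 0, -6, -0.036, -0.095, 0.137, 0.7, 0, 0, -12, -0.05, -0.14, 0.147, 0.7]

```text
clock: 13.2
position: [0.3723, 0.2232, 0.1818]
ee_rot: [3.136, 0.002, 2.316]
wrist_force: [0.5, -1.0, -0.7]
width: 0.0322
grasp_force: 59.6
```

>>> move_arm:
  deltas: [0, 0, -6, 0, -0.045, 0.01, 0.7, 0, 0, -12, 0, -0.09, 0.02, 0.7, 0, 0, -18, 0, -0.135, 0.03, 0.7, 0, 0, -24, 0, -0.18, 0.03, 0.7, 0, 0, -30, 0, -0.225, 0.03, 0.7]

```text
clock: 13.7
position: [0.3712, -0.0034, 0.2101]
ee_rot: [3.139, 0.001, 1.791]
wrist_force: [1.0, 0.1, 1.0]
width: 0.032
grasp_force: 59.6
```

>>> move_arm:
  deltas: [0, 0, -6, 0.02, -0.04, 0, 0.7, 0, 0, -12, 0.04, -0.08, 0, 0.7, 0, 0, -18, 0.06, -0.12, 0, 0.7, 0, 0, -18, 0.08, -0.16, 0, 0.7, 0, 0, -18, 0.1, -0.2, 0, 0.7]

```text
clock: 14.2
position: [0.4716, -0.2035, 0.2098]
ee_rot: [3.14, 0.0, 1.48]
wrist_force: [0.4, -0.2, -0.3]
width: 0.0318
grasp_force: 59.6
```

>>> move_arm:
  deltas: [0, 0, 0, 0.023, -0.037, -0.01, 0.7, 0, 0, 0, 0.046, -0.074, -0.03, 0.7, 0, 0, 0, 0.069, -0.111, -0.055, 0.7, 0, 0, 0, 0.092, -0.148, -0.08, 0.7, 0, 0, 0, 0.092, -0.148, -0.12, 0.7]

```text
clock: 14.7
position: [0.5676, -0.3566, 0.0908]
ee_rot: [3.133, 0.007, 1.477]
wrist_force: [0.8, -0.8, -0.6]
width: 0.0322
grasp_force: 59.7
```

>>> move_arm:
  deltas: [0, 0, 0, 0, 0, -0.02, 0.7, 0, 0, 0, 0, 0, -0.04, 0.7, 0, 0, 0, 0, 0, -0.045, 0.7, 0, 0, 0, 0, 0, -0.045, 0.7, 0, 0, 0, 0, 0, -0.045, 0.7]

```text
clock: 15.2
position: [0.5639, -0.3502, 0.0452]
ee_rot: [3.14, 0.001, 1.481]
wrist_force: [-0.1, 0.7, 0.0]
width: 0.0322
grasp_force: 59.7
```

```bash
python3 - <<'E'
from h import *
s=sense();print(s["clock"],s["position"].round(4),np.degrees(s["ee_rot"]).round(2))
S=read_camera("side");cv2.imwrite("pics/s7.png",S)
u,v=proj("side",np.array([.565,-.33,.03])).astype(int);print(u-35,v-35)
cv2.imwrite("pics/g7.png",cv2.resize(S[v-35:v+35,u-35:u+35],None,fx=8,fy=8,interpolation=cv2.INTER_CUBIC))
E
```

```text
15.2 [ 0.5639 -0.3502  0.0452] [1.799e+02 7.000e-02 8.483e+01]
309 240
```

View pics/g7.png

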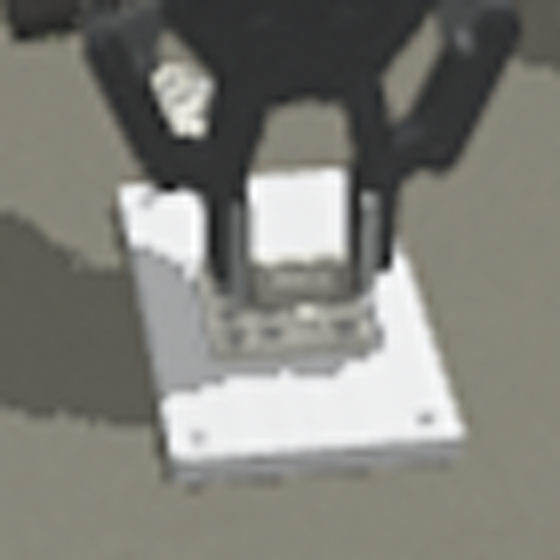

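The block hangs level between the fingers (crop 305,278), over the right part of the base. Quick check of its y, then lower.

```bash
python3 - <<'E'
from h import *
o=np.array([309,240])
for z in(.0545,): # block top: TCP .0452-.003+.012
  print("block top centre",onz("side",(305,275)/np.array(8.)+o,.0545).round(4), "expected TCP .5639 -.3510")
E
```

```text
block top centre [ 0.5647 -0.3587  0.0545] expected TCP .5639 -.3510
```

>>> move_arm:
  deltas: [0, 0, 0, 0, -0.0015, -0.015, 0.7, 0, 0, 0, 0, -0.0015, -0.025, 0.7, 0, 0, 0, 0, -0.0015, -0.0285, 0.7, 0, 0, 0, 0, -0.0015, -0.0285, 0.7, 0, 0, 0, 0, -0.0015, -0.0285, 0.7]

```text
clock: 15.75
position: [0.5627, -0.351, 0.0157]
ee_rot: [-3.141, 0.0, 1.48]
wrist_force: [-3.4, 1.9, 8.9]
width: 0.0324
grasp_force: 60.7
```

```bash
python3 - <<'E'
from h import *
S=read_camera("side");cv2.imwrite("pics/s8.png",S)
u,v=proj("side",np.array([.565,-.33,.02])).astype(int);print(u-28,v-28)
cv2.imwrite("pics/g8.png",cv2.resize(S[v-28:v+28,u-28:u+28],None,fx=10,fy=10,interpolation=cv2.INTER_CUBIC))
for X in((.5634,-.3518,.024),(.5634,-.3518,.012)):print(((proj("side",np.array(X))-[u-28,v-28])*10).round())
E
```

```text
316 251
[299. 318.]
[299. 357.]
```

View pics/g8.png

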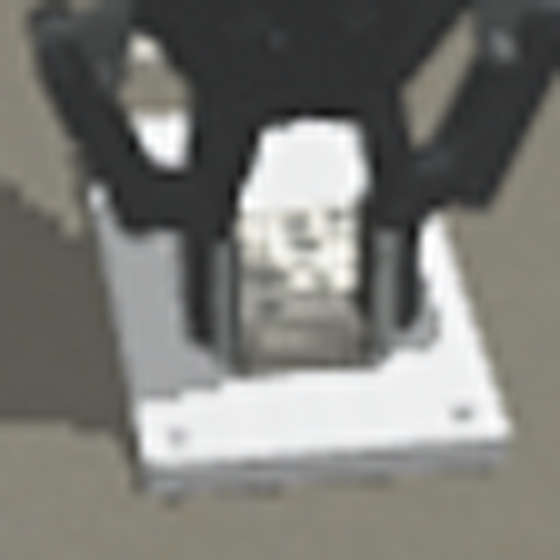

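The block stands on the base with its lower edge at crop (300,368), matching the expected place (299,357–370). Releasing it and going for block a.

>>> move_arm:
  deltas: [0, 0, 0, 0, 0, 0, 0.55, 0, 0, 0, 0, 0, 0, 0.5, 0, 0, 0, 0, 0, 0, 0.45, 0, 0, 0, 0, 0, 0.002, 0.4, 0, 0, 0, 0, 0, 0.02, 0.4]

```text
clock: 16.3
position: [0.5614, -0.3498, 0.0327]
ee_rot: [-3.137, -0.003, 1.48]
wrist_force: [-0.5, 0.5, 0.2]
width: 0.0518
grasp_force: 0.0
```

>>> move_arm:
  deltas: [0, 0, 0, 0, 0, 0.04, 0.2, 0, 0, 0, -0.01, 0.02, 0.08, 0, 0, 0, 8, -0.03, 0.05, 0.11, 0, 0, 0, 16, -0.05, 0.085, 0.135, 0, 0, 0, 24, -0.07, 0.12, 0.155, 0]

```text
clock: 16.8
position: [0.4927, -0.2304, 0.1916]
ee_rot: [3.14, 0.001, 1.904]
wrist_force: [0.3, -0.0, 0.9]
width: 0.0854
grasp_force: 0.0
```

>>> move_arm:
  deltas: [0, 0, 8, -0.025, 0.04, 0.005, 0, 0, 0, 16, -0.05, 0.08, 0.01, 0, 0, 0, 24, -0.075, 0.12, 0.015, 0, 0, 0, 32, -0.1, 0.16, 0.02, 0, 0, 0, 40, -0.12, 0.2, 0.02, 0]

```text
clock: 17.3
position: [0.3719, -0.0299, 0.2106]
ee_rot: [3.141, 0.001, 2.602]
wrist_force: [1.2, 0.5, -0.2]
width: 0.0854
grasp_force: 0.0
```

```bash
cat >> h.py <<'E'
def dark(cam,im,box,thr,z,f=8):
    "dark blobs in pixel box, metric rect on plane z"
    u0,v0,u1,v1=box
    g=cv2.resize(im[v0:v1,u0:u1].max(2),None,fx=f,fy=f,interpolation=cv2.INTER_CUBIC)
    cs=cv2.findContours((g<thr).astype(np.uint8),cv2.RETR_EXTERNAL,cv2.CHAIN_APPROX_NONE)[0]
    for c in sorted(cs,key=cv2.contourArea)[::-1][:4]:
        px=(c[:,0,:]+.5)/f-.5+[u0,v0]
        W=np.array([onz(cam,p,z)[:2] for p in px])
        print(cam,np.round(np.ravel(sum(cv2.minAreaRect((W*1000).astype(np.float32))[:2],())),1),round(cv2.minAreaRect((W*1000).astype(np.float32))[2],1))
E
python3 - <<'E'
from h import *
s=sense();print(s["clock"],s["position"].round(4),np.degrees(s["ee_rot"]).round(2),s["joints"].round(2))
T=read_camera("top");S=read_camera("side");cv2.imwrite("pics/t9.png",T);cv2.imwrite("pics/s9.png",S)
for c,im in(("top",T),("side",S)):
    u,v=proj(c,np.array([.5634,-.3518,.018])).astype(int);print(c,u,v)
    print(im[v-11:v+12,u-11:u+12].max(2))
E
```

```text
17.3 [ 0.3719 -0.0299  0.2106] [1.7997e+02 7.0000e-02 1.4910e+02] [-0.28  0.01 -0.64  0.92  0.    0.26]
top 451 184
[[241 242 242 243 242 241 241 243 242 244 243 244 244 243 244 243 244 244
  238 197 185 229 246]
 [240 239 232 231 226 222 227 234 242 244 243 244 242 244 244 243 243 243
  242 226 226 238 246]
 [233 235 234 230 220 221 226 229 243 244 243 243 244 245 243 245 243 244
  244 242 242 245 247]
 [212 214 239 230 213 220 236 237 243 244 243 244 244 243 244 244 241 243
  244 244 245 245 247]
 [213 185 234 195 151 190 233 239 243 244 243 243 243 244 245 243 243 243
  244 243 244 246 245]
 [233 193 227 174 124 173 233 241 245 243 243 241 237 236 242 245 244 244
  244 243 243 246 246]
 [237 213 232 186 172 196 239 241 243 232 210 226 217 218 238 244 245 243
  243 245 244 245 247]
 [222 210 232 214 217 220 241 239 242 196 141 198 203 204 230 243 244 244
  243 243 244 247 247]
 [224 205 231 235 233 216 237 242 242 165 111 200 205 202 230 243 244 243
  244 244 244 245 247]
 [234 202 235 245 235 193 237 244 243 160 104 192 199 198 232 244 244 244
  244 243 244 246 246]
 [232 220 238 
[... 2792 characters left out ...]
224 236 239 239 239]
 [236 236 236 237 240 233 226 226 225 232 235 234 239 241 242 242 240 239
  238 238 239 239 238]
 [237 236 236 236 238 240 240 239 239 238 238 239 238 237 238 239 238 237
  236 237 238 238 238]
 [237 236 236 236 237 238 238 237 236 236 237 238 237 236 237 239 238 237
  237 237 238 238 238]
 [238 237 236 235 236 237 238 237 236 236 236 237 238 236 237 238 238 237
  237 236 237 239 238]
 [231 236 236 236 236 238 238 237 237 236 236 238 238 237 236 238 239 238
  237 237 238 240 240]
 [208 233 237 236 236 237 238 238 238 237 238 238 240 239 239 240 241 241
  241 240 241 238 236]
 [219 237 239 238 238 240 241 241 241 236 233 234 229 226 225 220 220 220
  213 206 207 196 193]]
```

```bash
python3 - <<'E'
from h import *
Rb=np.deg2rad(-5.2);R=np.array([[np.cos(Rb),-np.sin(Rb)],[np.sin(Rb),np.cos(Rb)]])
f=lambda W:(R.T@(W[:2]-[.5665,-.3115])*1000).round(1)
print("top",f(onz("top",(452.2,185.3),.024)),"left-bottom edge",f(onz("top",(448.7,186),.012)))
print("side outer bottom edge",f(onz("side",(345.3,288.3),.012)),"inner top edge",f(onz("side",(345.5,282.7),.024)))
E
```

```text
top [ -3.2 -41. ] left-bottom edge [ -4.7 -35.1]
side outer bottom edge [ -2.  -46.8] inner top edge [ -0.4 -39.7]
```

Block b stands at about (-2, -41) mm in the base frame, within tolerance. Now block a.

>>> move_arm:
  deltas: [0, 0, 8, 0, 0.044, 0, 0, 0, 0, 16, 0, 0.088, 0, 0, 0, 0, 24, 0, 0.132, 0, 0, 0, 0, 32, 0, 0.176, 0, 0, 0, 0, 40, 0, 0.22, 0, 0]

```text
clock: 17.9
position: [0.3736, 0.1905, 0.2103]
ee_rot: [-3.141, 0.001, -2.983]
wrist_force: [1.1, -0.1, 0.6]
width: 0.0854
grasp_force: 0.0
```

>>> move_arm:
  deltas: [0, 0, 7, 0.012, 0.038, 0, 0, 0, 0, 14.7, 0.024, 0.076, 0, 0, 0, 0, 14.7, 0.04, 0.114, -0.01, 0, 0, 0, 14.7, 0.06, 0.15, -0.02, 0, 0, 0, 14.7, 0.08, 0.175, -0.04, 0]

```text
clock: 18.4
position: [0.4551, 0.3668, 0.1707]
ee_rot: [3.141, 0.004, -2.73]
wrist_force: [0.5, 0.6, -0.0]
width: 0.0853
grasp_force: 0.0
```

>>> move_arm:
  deltas: [0, 0, 0, 0.032, 0.007, -0.02, 0, 0, 0, 0, 0.064, 0.0135, -0.05, 0, 0, 0, 0, 0.064, 0.0135, -0.09, 0, 0, 0, 0, 0.064, 0.0135, -0.12, 0, 0, 0, 0, 0.064, 0.0135, -0.12, 0]

```text
clock: 18.9
position: [0.5143, 0.375, 0.0448]
ee_rot: [-3.14, -0.009, -2.732]
wrist_force: [-1.4, -0.0, -0.0]
width: 0.0855
grasp_force: 0.0
```

>>> move_arm:
  deltas: [0, 0, 0, 0, 0, -0.01, 0, 0, 0, 0, 0, 0, -0.02, 0, 0, 0, 0, 0, 0, -0.02, 0, 0, 0, 0, 0, 0, -0.02, 0, 0, 0, 0, 0, 0, -0.02, 0]

```text
clock: 19.4
position: [0.5177, 0.3778, 0.0312]
ee_rot: [3.141, 0.002, -2.731]
wrist_force: [-0.6, -0.4, 0.4]
width: 0.0851
grasp_force: 0.0
```

>>> move_arm:
  deltas: [0, 0, 0, -0.0005, 0.0005, -0.015, 0, 0, 0, 0, -0.0005, 0.0005, -0.0275, 0, 0, 0, 0, -0.0005, 0.0005, -0.0275, 0.3, 0, 0, 0, -0.0005, 0.0005, -0.0275, 0.5, 0, 0, 0, -0.0005, 0.0005, -0.0275, 0.6]

```text
clock: 19.9
position: [0.5167, 0.3779, 0.0025]
ee_rot: [-3.142, 0.0, -2.731]
wrist_force: [0.9, -1.3, 0.6]
width: 0.0442
grasp_force: 0.0
```

>>> move_arm:
  deltas: [0, 0, 0, 0, 0, 0, 0.7, 0, 0, 0, 0, 0, 0, 0.7, 0, 0, 0, 0, 0, 0, 0.7, 0, 0, 0, 0, 0, 0.01, 0.7, 0, 0, 0, 0, 0, 0.03, 0.7]

```text
clock: 20.4
position: [0.515, 0.377, 0.0316]
ee_rot: [-3.141, -0.004, -2.731]
wrist_force: [-0.2, 0.5, 0.1]
width: 0.0322
grasp_force: 59.5
```

Held. Carry back along the same path, turning +61.3° in all.

>>> move_arm:
  deltas: [0, 0, 0, 0, 0, 0.045, 0.7, 0, 0, 0, -0.015, -0.005, 0.09, 0.7, 0, 0, 0, -0.04, -0.01, 0.13, 0.7, 0, 0, 0, -0.06, -0.02, 0.16, 0.7, 0, 0, 0, -0.085, -0.05, 0.18, 0.7]

```text
clock: 20.9
position: [0.4322, 0.3293, 0.2158]
ee_rot: [3.141, 0.005, -2.729]
wrist_force: [1.3, -1.2, -0.6]
width: 0.0324
grasp_force: 59.6
```

>>> move_arm:
  deltas: [0, 0, 5, -0.015, -0.04, 0, 0.7, 0, 0, 10, -0.03, -0.08, 0, 0.7, 0, 0, 15, -0.045, -0.12, 0, 0.7, 0, 0, 20, -0.056, -0.16, 0, 0.7, 0, 0, 25, -0.056, -0.2, 0, 0.7]

```text
clock: 21.4
position: [0.3735, 0.1266, 0.213]
ee_rot: [3.141, -0.0, -2.29]
wrist_force: [1.6, -0.0, -0.7]
width: 0.0319
grasp_force: 59.6
```

>>> move_arm:
  deltas: [0, 0, 5, 0, -0.04, 0, 0.7, 0, 0, 10, 0.01, -0.08, 0, 0.7, 0, 0, 15, 0.02, -0.12, 0, 0.7, 0, 0, 20, 0.03, -0.16, 0, 0.7, 0, 0, 25, 0.045, -0.2, 0, 0.7]

```text
clock: 21.9
position: [0.4201, -0.0737, 0.2132]
ee_rot: [-3.141, 0.0, -1.855]
wrist_force: [1.3, 0.0, 0.4]
width: 0.0322
grasp_force: 59.6
```

>>> move_arm:
  deltas: [0, 0, 4, 0.03, -0.038, 0, 0.7, 0, 0, 8, 0.06, -0.077, 0, 0.7, 0, 0, 11.1, 0.09, -0.116, -0.01, 0.7, 0, 0, 11.1, 0.12, -0.155, -0.02, 0.7, 0, 0, 11.1, 0.15, -0.193, -0.03, 0.7]

```text
clock: 22.4
position: [0.5714, -0.2669, 0.1827]
ee_rot: [-3.141, -0.0, -1.665]
wrist_force: [0.5, -0.1, 1.5]
width: 0.0324
grasp_force: 59.6
```

>>> move_arm:
  deltas: [0, 0, 0, 0.0015, -0.005, -0.04, 0.7, 0, 0, 0, 0.0015, -0.005, -0.08, 0.7, 0, 0, 0, 0.0015, -0.005, -0.12, 0.7, 0, 0, 0, 0.0015, -0.005, -0.143, 0.7, 0, 0, 0, 0.0015, -0.005, -0.143, 0.7]

```text
clock: 22.9
position: [0.569, -0.2683, 0.0359]
ee_rot: [3.135, 0.004, -1.665]
wrist_force: [-0.4, 0.0, -0.0]
width: 0.0326
grasp_force: 59.7
```

>>> move_arm:
  deltas: [0, 0, 0, 0, 0, -0.01, 0.7, 0, 0, 0, 0, 0, -0.017, 0.7, 0, 0, 0, 0, 0, -0.017, 0.7, 0, 0, 0, 0, 0, -0.017, 0.7, 0, 0, 0, 0, 0, -0.017, 0.7]

```text
clock: 23.4
position: [0.5727, -0.2705, 0.0235]
ee_rot: [-3.14, -0.001, -1.665]
wrist_force: [-0.6, 0.4, -0.8]
width: 0.032
grasp_force: 59.7
```

>>> move_arm:
  deltas: [0, 0, 0, -0.001, -0.0005, -0.003, 0.7, 0, 0, 0, -0.001, -0.0005, -0.006, 0.7, 0, 0, 0, -0.001, -0.0005, -0.0075, 0.7, 0, 0, 0, -0.001, -0.0005, -0.0075, 0.7, 0, 0, 0, -0.001, -0.0005, -0.0075, 0.7]

```text
clock: 23.9
position: [0.5709, -0.2706, 0.0152]
ee_rot: [3.141, -0.0, -1.665]
wrist_force: [-1.5, 0.6, 4.1]
width: 0.0325
grasp_force: 60.1
```

>>> move_arm:
  deltas: [0, 0, 0, 0, 0, 0, 0.55, 0, 0, 0, 0, 0, 0, 0.5, 0, 0, 0, 0, 0, 0, 0.45, 0, 0, 0, 0, 0, 0.002, 0.4, 0, 0, 0, 0, 0, 0.02, 0.4]

```text
clock: 24.4
position: [0.5694, -0.2696, 0.0331]
ee_rot: [3.138, 0.002, -1.665]
wrist_force: [-0.4, 0.9, 0.2]
width: 0.0513
grasp_force: 0.0
```

>>> move_arm:
  deltas: [0, 0, 0, 0, 0, 0.04, 0.2, 0, 0, 0, -0.01, 0.02, 0.08, 0, 0, 0, 0, -0.04, 0.04, 0.11, 0, 0, 0, 0, -0.075, 0.06, 0.135, 0, 0, 0, 0, -0.11, 0.08, 0.155, 0]

```text
clock: 24.9
position: [0.4605, -0.1901, 0.1917]
ee_rot: [-3.14, -0.001, -1.664]
wrist_force: [0.2, -0.4, 0.2]
width: 0.0854
grasp_force: 0.0
```

>>> move_arm:
  deltas: [0, 0, 0, -0.03, 0.03, 0, 0, 0, 0, 0, -0.06, 0.06, 0, 0, 0, 0, 0, -0.09, 0.09, 0, 0, 0, 0, 0, -0.09, 0.09, 0, 0, 0, 0, 0, -0.09, 0.09, 0, 0]

```text
clock: 25.4
position: [0.3711, -0.1004, 0.1906]
ee_rot: [-3.14, -0.001, -1.664]
wrist_force: [0.6, 0.2, 0.3]
width: 0.0852
grasp_force: 0.0
```

```bash
python3 - <<'E'
from h import *
s=sense();print(s["clock"],s["position"].round(4),np.degrees(s["ee_rot"]).round(2),s["joints"].round(2))
T=read_camera("top");S=read_camera("side");cv2.imwrite("pics/t10.png",T);cv2.imwrite("pics/s10.png",S)
c=lambda im,x,y,w,h,k:cv2.resize(im[y:y+h,x:x+w],None,fx=k,fy=k,interpolation=cv2.INTER_CUBIC)
cv2.imwrite("pics/g10.png",np.hstack([c(S,310,245,66,66,6),c(T,405,153,66,66,6)]))
for k,im in(("top",T),("side",S)):print(k,blob(k,im,(.414,-.354,.008),.008,24)[0])
E
```

```text
25.4 [ 0.3711 -0.1004  0.1906] [-1.7991e+02 -4.0000e-02 -9.5330e+01] [-0.46  0.05 -0.65  0.87 -0.   -1.93]
top [ 413.6 -353.7  111.9   52.6   83.9  179. ]
side [ 415.6 -354.9  113.5   51.4   83.6  185. ]
```

View pics/g10.png

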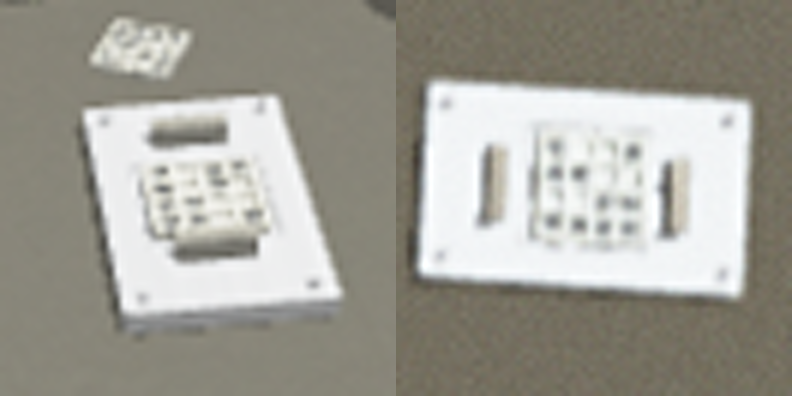

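```bash
python3 - <<'E'
from h import *
Rb=np.deg2rad(-5.2);R=np.array([[np.cos(Rb),-np.sin(Rb)],[np.sin(Rb),np.cos(Rb)]])
f=lambda W:(R.T@(W[:2]-[.5665,-.3115])*1000).round(1)
d=lambda p,o:(np.array(p)+.5)/6-.5+o
for n,p in(("L",(500,180)),("R",(679,195))):print(n,f(onz("top",d((p[0]-396,p[1]),[405,153]),.024)))
for n,p in(("Ltop",(188,124)),("Rtop",(215,238))):print(n,f(onz("side",d(p,[310,245]),.024)))
print("tray top",f(onz("top",d((589-396,187),[405,153]),.017)))
E
```

```text
L [-1.  43.4]
R [ -2.7 -39.7]
Ltop [-0.3 39.5]
Rtop [ -1.6 -46.1]
tray top [-1.   0.1]
```

Blocks stand upright at about ±41 mm, the tray sits centred, and the cover is at (0.4146, -0.3543), yaw -6.3°. Fetching the cover.

>>> move_arm:
  deltas: [0, 0, -1, 0.008, -0.045, 0, 0, 0, 0, -1, 0.016, -0.09, 0, 0, 0, 0, -1, 0.024, -0.135, 0, 0, 0, 0, -1, 0.032, -0.18, 0, 0, 0, 0, -1, 0.04, -0.225, 0, 0]

```text
clock: 26.0
position: [0.4118, -0.329, 0.1896]
ee_rot: [-3.141, -0.0, -1.683]
wrist_force: [0.7, -0.1, 0.4]
width: 0.0854
grasp_force: 0.0
```

>>> move_arm:
  deltas: [0, 0, 0, 0.0035, -0.029, -0.03, 0, 0, 0, 0, 0.0035, -0.029, -0.07, 0, 0, 0, 0, 0.0035, -0.029, -0.115, 0, 0, 0, 0, 0.0035, -0.029, -0.15, 0, 0, 0, 0, 0.0035, -0.029, -0.15, 0]

```text
clock: 26.5
position: [0.4119, -0.3527, 0.0349]
ee_rot: [3.135, 0.006, -1.683]
wrist_force: [-0.8, 1.1, -0.0]
width: 0.0853
grasp_force: 0.0
```

>>> move_arm:
  deltas: [0, 0, 0, 0, 0, -0.01, 0, 0, 0, 0, 0, 0, -0.02, 0, 0, 0, 0, 0, 0, -0.02, 0, 0, 0, 0, 0, 0, -0.02, 0, 0, 0, 0, 0, 0, -0.02, 0]

```text
clock: 27.0
position: [0.4152, -0.3552, 0.0211]
ee_rot: [-3.14, -0.001, -1.682]
wrist_force: [-0.1, -0.3, -1.5]
width: 0.0852
grasp_force: 0.0
```

>>> move_arm:
  deltas: [0, 0, 0, -0.0005, 0.001, -0.012, 0, 0, 0, 0, -0.0005, 0.001, -0.0215, 0.1, 0, 0, 0, -0.0005, 0.001, -0.0215, 0.2, 0, 0, 0, -0.0005, 0.001, -0.0215, 0.35, 0, 0, 0, -0.0005, 0.001, -0.0215, 0.4]

```text
clock: 27.5
position: [0.4143, -0.3538, -0.0015]
ee_rot: [-3.141, -0.0, -1.682]
wrist_force: [-0.2, -0.7, -0.1]
width: 0.0509
grasp_force: 0.0
```

>>> move_arm:
  deltas: [0, 0, 0, 0, 0, 0, 0.45, 0, 0, 0, 0, 0, 0, 0.45, 0, 0, 0, 0, 0, 0, 0.5, 0, 0, 0, 0, 0, 0.005, 0.5, 0, 0, 0, 0, 0, 0.02, 0.5]

```text
clock: 28.0
position: [0.413, -0.3526, 0.0176]
ee_rot: [3.139, 0.002, -1.682]
wrist_force: [0.2, 0.3, -1.8]
width: 0.048
grasp_force: 62.3
```

>>> move_arm:
  deltas: [0, 0, 0, 0, 0, 0.03, 0.5, 0, 0, 0, 0, 0, 0.06, 0.5, 0, 0, 0, 0.03, 0, 0.06, 0.5, 0, 0, 1.1, 0.06, 0.01, 0.06, 0.5, 0, 0, 1.1, 0.09, 0.02, 0.06, 0.5]

```text
clock: 28.5
position: [0.5049, -0.3339, 0.079]
ee_rot: [-3.141, -0.001, -1.664]
wrist_force: [-0.9, -0.1, -2.1]
width: 0.0481
grasp_force: 62.3
```

>>> move_arm:
  deltas: [0, 0, 0, 0.03, 0.011, 0, 0.5, 0, 0, 0, 0.0625, 0.0225, 0, 0.5, 0, 0, 0, 0.0625, 0.0225, -0.015, 0.5, 0, 0, 0, 0.0625, 0.0225, -0.03, 0.5, 0, 0, 0, 0.0625, 0.0225, -0.03, 0.5]

```text
clock: 29.0
position: [0.5635, -0.3097, 0.0451]
ee_rot: [3.136, 0.003, -1.664]
wrist_force: [-0.2, 0.6, -1.1]
width: 0.048
grasp_force: 62.3
```

>>> move_arm:
  deltas: [0, 0, 0, 0, 0, -0.005, 0.5, 0, 0, 0, 0, 0, -0.01, 0.5, 0, 0, 0, 0, 0, -0.01, 0.5, 0, 0, 0, 0, 0, -0.01, 0.5, 0, 0, 0, 0, 0, -0.01, 0.5]

```text
clock: 29.5
position: [0.5667, -0.3115, 0.039]
ee_rot: [-3.141, -0.0, -1.663]
wrist_force: [-0.0, 0.6, -1.3]
width: 0.0481
grasp_force: 62.4
```

```bash
python3 - <<'E'
from h import *
s=sense();p=s["position"];print(s["clock"],p.round(4),np.degrees(s["ee_rot"]).round(2),s["wrist_force"].round(1))
T=read_camera("top");S=read_camera("side");cv2.imwrite("pics/t11.png",T);cv2.imwrite("pics/s11.png",S)
Rb=np.deg2rad(-5.2);R=np.array([[np.cos(Rb),-np.sin(Rb)],[np.sin(Rb),np.cos(Rb)]])
# predicted right/left end mids of cover top if centred on TCP
for sy in(-1,1):
    X=np.r_[np.array([.5667,-.3112])+R@[0,sy*.055],p[2]+.009]
    for c,im in(("side",S),("top",T)):
        u=proj(c,X);ui,vi=u.astype(int);print(sy,c,u.round(1))
        if c=="side": print(vi-10,im[vi-10:vi+14,ui].max(1))
        else: print(ui-14,im[vi,ui-14:ui+14].max(1))
E
```

```text
29.5 [ 0.5667 -0.3115  0.039 ] [-1.7996e+02 -2.0000e-02 -9.5300e+01] [-0.   0.6 -1.3]
-1 side [346.7 278.4]
268 [242 239 240 231 185 218 239 237 237 238 241 209 138 164 157 129 117 106
 101  97 131 224 241 238]
-1 top [460.1 183.7]
446 [30 31 16 20 19 26 54 74 74 45 24 28 16 18 18 23 17 20 26 46 50 49 50 48
 49 53 58 66]
1 side [340.2 254.6]
244 [ 50  49  45 106 133 133 197 227 213 182 142 221 246 219 162 167 162 146
 157 170 169 169 167 162]
1 top [419.7 181.2]
405 [127 124 120  79 169 255 254 251 252 252 212 176 180 170 165 236 251 251
 250 251 251 251 242 235 184 116 113 168]
```

The cover is centred to within about 1 px in both views, so I'll lower it.

>>> move_arm:
  deltas: [0, 0, 0, 0, 0, -0.005, 0.5, 0, 0, 0, 0, 0, -0.01, 0.5, 0, 0, 0, 0, 0, -0.013, 0.5, 0, 0, 0, 0, 0, -0.0145, 0.5, 0, 0, 0, 0, 0, -0.0145, 0.5]

```text
clock: 30.1
position: [0.5664, -0.311, 0.0237]
ee_rot: [3.141, 0.0, -1.663]
wrist_force: [0.2, 0.5, -1.3]
width: 0.0474
grasp_force: 62.4
```

>>> move_arm:
  deltas: [0, 0, 0, 0, 0, -0.0005, 0.5, 0, 0, 0, 0, 0, -0.001, 0.5, 0, 0, 0, 0, 0, -0.0015, 0.5, 0, 0, 0, 0, 0, -0.0015, 0.5, 0, 0, 0, 0, 0, -0.0015, 0.5]

```text
clock: 30.6
position: [0.5668, -0.3113, 0.0232]
ee_rot: [-3.141, -0.0, -1.663]
wrist_force: [-1.6, 1.3, 5.9]
width: 0.0479
grasp_force: 63.0
```

>>> move_arm:
  deltas: [0, 0, 0, 0, 0, 0.001, 0.42, 0, 0, 0, 0, 0, 0.001, 0.38, 0, 0, 0, 0, 0, 0.001, 0.32, 0, 0, 0, 0, 0, 0.001, 0.25, 0, 0, 0, 0, 0, 0.006, 0.2]

```text
clock: 31.1
position: [0.5661, -0.3108, 0.0279]
ee_rot: [3.14, 0.001, -1.663]
wrist_force: [-0.2, -0.0, 0.4]
width: 0.0683
grasp_force: 0.0
```

>>> move_arm:
  deltas: [0, 0, 0, 0, 0, 0.04, 0, 0, 0, 0, 0, 0.005, 0.08, 0, 0, 0, 0, -0.025, 0.035, 0.1, 0, 0, 0, 0, -0.05, 0.07, 0.11, 0, 0, 0, 0, -0.075, 0.11, 0.11, 0]

```text
clock: 31.6
position: [0.4922, -0.2014, 0.1408]
ee_rot: [-3.137, -0.002, -1.664]
wrist_force: [0.7, 0.6, -0.2]
width: 0.0856
grasp_force: 0.0
```

>>> move_arm:
  deltas: [0, 0, 0, -0.02, 0.035, 0, 0, 0, 0, 0, -0.04, 0.07, 0, 0, 0, 0, 0, -0.06, 0.1, 0, 0, 0, 0, 0, -0.06, 0.1, 0, 0, 0, 0, 0, -0.06, 0.1, 0, 0]

```text
clock: 32.1
position: [0.4319, -0.1009, 0.1392]
ee_rot: [-3.14, -0.001, -1.662]
wrist_force: [0.5, -0.9, 0.9]
width: 0.0855
grasp_force: 0.0
```

```bash
python3 - <<'E'
from h import *
s=sense();p=s["position"];print(s["clock"],p.round(4),np.degrees(s["ee_rot"]).round(2))
T=read_camera("top");S=read_camera("side");cv2.imwrite("pics/t12.png",T);cv2.imwrite("pics/s12.png",S)
Rb=np.deg2rad(-5.2);R=np.array([[np.cos(Rb),-np.sin(Rb)],[np.sin(Rb),np.cos(Rb)]])
f=lambda W:(R.T@(W[:2]-[.5665,-.3115])*1000).round(1)
# slots: dark spots on the cover top z=.032 (slot centres expected at y=+-26)
for c,im in(("top",T),("side",S)):
  for sy in(-1,1):
    X=np.r_[np.array([.5665,-.3115])+R@[0,sy*.026],.032];u,v=proj(c,X).astype(int)
    a=cv2.resize(im[v-10:v+11,u-10:u+11].max(2),None,fx=6,fy=6,interpolation=cv2.INTER_CUBIC)
    m=(a<150).astype(np.uint8);n,l,st,ce=cv2.connectedComponentsWithStats(m)
    for k in np.argsort(-st[1:,4])[:2]+1: print(c,sy,st[k,4]/36,f(onz(c,(ce[k]+.5)/6-.5+[u-10,v-10],.032)))
E
```

```text
32.1 [ 0.4319 -0.1009  0.1392] [-1.7991e+02 -4.0000e-02 -9.5210e+01]
top -1 2.75 [ -7.8 -25.9]
top -1 1.6111111111111112 [  6.7 -25.7]
top 1 8.027777777777779 [-1.1 26.7]
side -1 37.388888888888886 [-10.3 -55.4]
side 1 73.94444444444444 [ 7.9 66.5]
side 1 4.611111111111111 [-28.5  -7.7]
```

The cover lies centred (slots at y = -25.8 and +26.7 mm in the base frame). Now the grey weight's knob.

>>> move_arm:
  deltas: [0, 0, 0, -0.0015, 0.0035, -0.03, 0, 0, 0, 0, -0.0015, 0.0035, -0.065, 0, 0, 0, 0, -0.0015, 0.0035, -0.095, 0, 0, 0, 0, -0.0015, 0.0035, -0.105, 0, 0, 0, 0, -0.0015, 0.0035, -0.105, 0]

```text
clock: 32.7
position: [0.4295, -0.098, 0.0324]
ee_rot: [3.139, 0.001, -1.664]
wrist_force: [-0.3, -0.1, 0.3]
width: 0.0855
grasp_force: 0.0
```

>>> move_arm:
  deltas: [0, 0, 0, 0, 0, 0, 0.3, 0, 0, 0, 0, 0, 0, 0.5, 0, 0, 0, 0, 0, 0, 0.7, 0, 0, 0, 0, 0, 0, 0.85, 0, 0, 0, 0, 0, 0, 0.9]

```text
clock: 33.2
position: [0.4303, -0.0978, 0.0342]
ee_rot: [-3.141, -0.0, -1.663]
wrist_force: [-5.1, 0.5, 18.3]
width: 0.0127
grasp_force: 60.8
```

>>> move_arm:
  deltas: [0, 0, 0, 0, 0, 0, 0.9, 0, 0, 0, 0, 0, 0, 0.9, 0, 0, 0, 0, 0, 0.01, 0.9, 0, 0, 0, 0, 0, 0.03, 0.9, 0, 0, 0, 0, 0, 0.05, 0.9]

```text
clock: 33.7
position: [0.4294, -0.0973, 0.0842]
ee_rot: [3.14, 0.0, -1.663]
wrist_force: [-0.3, 1.0, -2.8]
width: 0.0128
grasp_force: 59.0
```

>>> move_arm:
  deltas: [0, 0, 0, 0.02, -0.032, 0.015, 0.9, 0, 0, 0, 0.045, -0.07, 0.036, 0.9, 0, 0, 0, 0.072, -0.113, 0.036, 0.9, 0, 0, 0, 0.1, -0.155, 0.036, 0.9, 0, 0, 0, 0.122, -0.19, 0.036, 0.9]

```text
clock: 34.2
position: [0.5532, -0.2897, 0.1202]
ee_rot: [-3.141, -0.0, -1.663]
wrist_force: [0.6, 0.9, -2.9]
width: 0.0125
grasp_force: 59.1
```

>>> move_arm:
  deltas: [0, 0, 0, 0.0145, -0.0235, 0, 0.9, 0, 0, 0, 0.0145, -0.0235, -0.015, 0.9, 0, 0, 0, 0.0145, -0.0235, -0.03, 0.9, 0, 0, 0, 0.0145, -0.0235, -0.04, 0.9, 0, 0, 0, 0.0145, -0.0235, -0.04, 0.9]

```text
clock: 34.7
position: [0.5651, -0.31, 0.0778]
ee_rot: [3.138, 0.002, -1.663]
wrist_force: [-0.2, 0.0, -2.5]
width: 0.0126
grasp_force: 59.1
```

>>> move_arm:
  deltas: [0, 0, 0, 0, 0, -0.002, 0.9, 0, 0, 0, 0, 0, -0.005, 0.9, 0, 0, 0, 0, 0, -0.007, 0.9, 0, 0, 0, 0, 0, -0.007, 0.9, 0, 0, 0, 0, 0, -0.007, 0.9]

```text
clock: 35.2
position: [0.5667, -0.3112, 0.0728]
ee_rot: [-3.141, -0.0, -1.663]
wrist_force: [-0.7, -0.1, -3.0]
width: 0.0129
grasp_force: 59.1
```

>>> move_arm:
  deltas: [0, 0, 0, -0.0005, 0, -0.002, 0.9, 0, 0, 0, -0.0005, 0, -0.004, 0.9, 0, 0, 0, -0.0005, 0, -0.0055, 0.9, 0, 0, 0, -0.0005, 0, -0.0055, 0.9, 0, 0, 0, -0.0005, 0, -0.0055, 0.9]

```text
clock: 35.7
position: [0.566, -0.3111, 0.0669]
ee_rot: [3.141, 0.0, -1.663]
wrist_force: [0.1, -0.8, -2.3]
width: 0.0129
grasp_force: 59.1
```

>>> move_arm:
  deltas: [0, 0, 0, 0, 0, -0.0005, 0.9, 0, 0, 0, 0, 0, -0.001, 0.9, 0, 0, 0, 0, 0, -0.001, 0.9, 0, 0, 0, 0, 0, -0.001, 0.9, 0, 0, 0, 0, 0, -0.001, 0.9]

```text
clock: 36.2
position: [0.5662, -0.3112, 0.0663]
ee_rot: [-3.141, -0.0, -1.663]
wrist_force: [-0.6, 0.7, 0.8]
width: 0.0126
grasp_force: 59.5
```

>>> move_arm:
  deltas: [0, 0, 0, 0, 0, -0.0005, 0.9, 0, 0, 0, 0, 0, -0.0005, 0.85, 0, 0, 0, 0, 0, 0, 0.75, 0, 0, 0, 0, 0, 0, 0.65, 0, 0, 0, 0, 0, 0, 0.55]

```text
clock: 36.7
position: [0.5662, -0.3113, 0.0659]
ee_rot: [-3.141, -0.0, -1.663]
wrist_force: [-0.0, 0.1, -0.3]
width: 0.0382
grasp_force: 0.0
```

>>> move_arm:
  deltas: [0, 0, 0, 0, 0, 0.01, 0.4, 0, 0, 0, 0, 0, 0.035, 0.3, 0, 0, 0, 0, 0, 0.075, 0.2, 0, 0, 0, -0.02, 0.02, 0.11, 0, 0, 0, 0, -0.05, 0.05, 0.12, 0]

```text
clock: 37.2
position: [0.519, -0.2635, 0.1908]
ee_rot: [-3.133, -0.005, -1.664]
wrist_force: [0.9, -0.5, 1.2]
width: 0.0852
grasp_force: 0.0
```

>>> move_arm:
  deltas: [0, 0, 0, -0.03, 0.035, 0, 0, 0, 0, 0, -0.06, 0.07, 0, 0, 0, 0, 0, -0.09, 0.11, 0, 0, 0, 0, 0, -0.11, 0.15, 0, 0, 0, 0, 0, -0.11, 0.15, 0, 0]

```text
clock: 37.7
position: [0.4023, -0.107, 0.1863]
ee_rot: [3.139, 0.002, -1.659]
wrist_force: [0.6, -0.0, 0.8]
width: 0.0852
grasp_force: 0.0
```

```bash
python3 - <<'E'
from h import *
s=sense();print(s["clock"],s["position"].round(4))
T=read_camera("top");S=read_camera("side");cv2.imwrite("pics/t13.png",T);cv2.imwrite("pics/s13.png",S)
c=lambda im,x,y,w,h,k:cv2.resize(im[y:y+h,x:x+w],None,fx=k,fy=k,interpolation=cv2.INTER_CUBIC)
cv2.imwrite("pics/g13.png",np.hstack([c(S,310,235,66,76,6),c(T,405,145,66,76,6)]))
for k,im in(("top",T),("side",S)):
    # grey cylinder top edge: mask by colour darker than the cover
    print(k,proj(k,np.array([.5662,-.3112,.056])),proj(k,np.array([.5662,-.3112,.076])))
print(blob("top",T,(.729,-.2375,.009),.009,10)[0])
E
```

```text
37.7 [ 0.4023 -0.107   0.1863]
top [440.78566076 182.40916054] [442.99003819 181.81308336]
side [343.10863908 263.36494495] [343.1107343  256.82946267]
[ 729.1 -237.5   29.9   36.2   11.1  165. ]
```

View pics/g13.png

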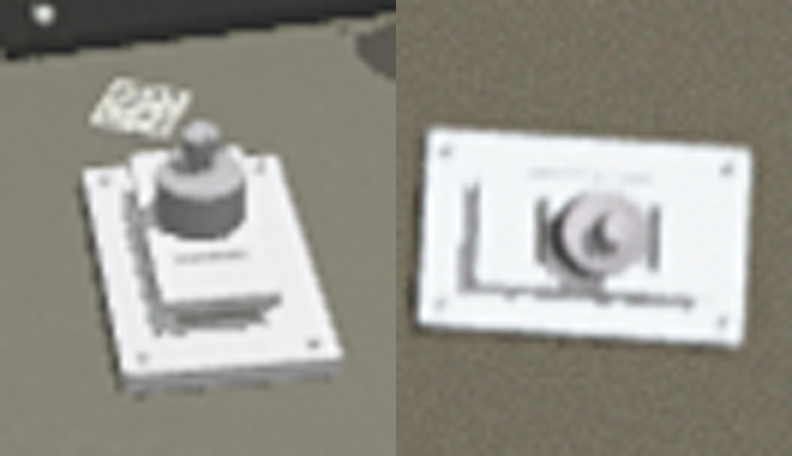

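The cover lies level on the blocks, and the weight stands centred on it, with its disc at top-crop (605,232) within about 1 px of the target and its knob at side-crop (201,132) on target. The broad block hasn't moved. Handing in.

```bash
python3 -c "
from plant import *
print(close_job())"
```

```text
the job is handed in; nothing more can be done
None
```

I handed the job in at about 38 s: tray seated in the pocket, both slim blocks upright about 40 mm either side of the base centre, cover and grey weight centred by camera to about 3 mm, broad block not moved; no verdict came back.

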